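# Load the reagent warmer and start its programme

### The job

Get the day's reagents warming: press the amber key to pause the bench warmer, then lift its hood off by the green handle and set it down flat on the bench. Stand every blue-capped reagent bottle and jar that is on the bench upright on the floor of the well, then put the hood back over them, fully down around the steel curb. Finally press the blue, the white and the green key all the way, in that order and one key at a time; never press the red key, and leave the red-capped bottle and the other things on the bench where they are.

Things in the scene. Friction and masses are not known exactly. Their poses are not given: they have to be found in the camera images.
- warmer: White fixed bench dry bath, 240 mm deep (x) by 260 wide (y). Origin: centre of its underside on the bench; front (-x) faces the robot, yaw up to 0.2 rad. Flat console 88 mm high: five square keys in a row along y at x = -78 mm, 42 mm apart, colours in any order. Behind it the deck, 100 mm high, with the well. Bench to its right (robot frame x 0.42 to 0.55, y -0.23 to -0.43) is clear.
- well (a point): Centre of the well's floor, 45 mm above the bench, axes as the warmer's. Open trough 50 mm wide (x), 180 long (y), 55 deep to the deck; a steel curb 4 mm thick stands 5 mm above the deck round its mouth. Takes one row of bottles along y; four leave as little as 16 mm over in all, so slim ones stand with the 36 mm side along the row. Shoulders then stand 2 to 6 mm above the curb.
- hood: Loose pale grey hood, over the well at the start: open-bottomed box 71 (x) by 201 (y) by 45 mm high, walls 3 mm; on top a green bar handle along y, 14 mm thick, 90 long, 26 high (45 to 71 mm above the rim). Origin: centre of the lower rim; z up. Seated, the rim rests on the deck round the curb with 3.5 mm clearance each side: origin 55 mm above well, axes parallel. About 280 g.
- bottle_purple: Square-shouldered reagent bottle, purple, with a ribbed blue screw cap. Body 44 mm (its x) by 44 (its y) by 66 high; cap on top a centred cylinder 30 mm across, 22 high; 88 mm tall in all. Origin: centre of the underside; z up through the cap. About 140 g, with a heavy base. May be absent (None from the first reading on).
- bottle_teal: Square-shouldered reagent bottle, teal green, with a ribbed blue screw cap. Body 44 mm (its x) by 44 (its y) by 66 high; cap on top a centred cylinder 30 mm across, 22 high; 88 mm tall in all. Origin: centre of the underside; z up through the cap. About 140 g, with a heavy base. May be absent (None from the first reading on).
- bottle_yellow: Square-shouldered reagent bottle, yellow, slim, with a ribbed blue screw cap. Body 44 mm (its x) by 36 (its y) by 64 high; cap on top a centred cylinder 30 mm across, 22 high; 86 mm tall in all. Origin: centre of the underside; z up through the cap. About 100 g, with a heavy base. May be absent (None from the first reading on).
- bottle_pink: Square-shouldered reagent bottle, pink, slim, with a ribbed blue screw cap. Body 44 mm (its x) by 36 (its y) by 64 high; cap on top a centred cylinder 30 mm across, 22 high; 86 mm tall in all. Origin: centre of the underside; z up through the cap. About 100 g, with a heavy base. May be absent (None from the first reading on).
- jar_amber: Round brown reagent jar with a ribbed blue screw cap: body 40 mm across and 62 mm high, cap a cylinder 30 mm across and 22 mm high on top, 84 mm in all. Origin: centre of the underside; z up through the cap. About 120 g, with a heavy base. May be absent (None from the first reading on).
- key_amber (a joint): Travel of the amber key, which pauses the warmer before its hood is lifted: 0 = up, 0.005 m = fully down. Spring return; starts to move at about 1.2 N and is fully down at about 4 N. Counts as pressed beyond 3.8 mm.
- key_blue (a joint): Travel of the blue key, which selects the reagent programme: 0 = up, 0.005 m = fully down. Spring return; starts to move at about 1.2 N and is fully down at about 4 N. Counts as pressed beyond 3.8 mm.
- key_white (a joint): Travel of the white key, which confirms the programme: 0 = up, 0.005 m = fully down. Spring return; starts to move at about 1.2 N and is fully down at about 4 N. Counts as pressed beyond 3.8 mm.
- key_green (a joint): Travel of the green key, which starts warming: 0 = up, 0.005 m = fully down. Spring return; starts to move at about 1.2 N and is fully down at about 4 N. Counts as pressed beyond 3.8 mm.
- key_red (a joint): Travel of the red key, the emergency stop, not to be pressed: 0 = up, 0.005 m = fully down. Spring return; starts to move at about 1.2 N and is fully down at about 4 N. Counts as pressed beyond 3.8 mm.
- key_amber_top (a point): Centre of the upper face of the amber key, amber-coloured, 24 mm square, 102 mm above the bench when up; it stands in a black bezel 32 mm square. Pressed straight down.
- key_blue_top (a point): Centre of the upper face of the blue key, blue-coloured, 24 mm square, 102 mm above the bench when up; it stands in a black bezel 32 mm square. Pressed straight down.
- key_white_top (a point): Centre of the upper face of the white key, white-coloured, 24 mm square, 102 mm above the bench when up; it stands in a black bezel 32 mm square. Pressed straight down.
- key_green_top (a point): Centre of the upper face of the green key, green-coloured, 24 mm square, 102 mm above the bench when up; it stands in a black bezel 32 mm square. Pressed straight down.
- key_red_top (a point): Centre of the upper face of the red key, red-coloured, 24 mm square, 102 mm above the bench when up; it stands in a black bezel 32 mm square. Pressed straight down.
- diluent: Bystander: white square bottle like the others (44 x 44 x 66 mm body, cap 30 mm across, 22 mm high) but with a red cap; not to be loaded. Origin: centre of the underside.
- vial: Bystander: small glass vial with a white cap, 25 mm across, 52 mm high. Origin: centre of the underside.
- pen: Bystander: black marker pen lying along its y, 120 mm long, 12 mm thick. Origin: under its middle.
- timer: Bystander: flat white lab timer 55 x 65 x 18 mm. Origin: centre of the underside.
- control: Bystander: small brown control vial with a green cap, 26 mm across, 48 mm high. Origin: centre of the underside.
- slide_box: Bystander: flat orange slide box 50 x 85 x 22 mm. Origin: centre of the underside.
Things that resemble listed ones, but are neither listed nor needed, are in the scene too. Leave any pink look-alike of the hood alone.

How it is judged:
On the way, in this order (a step that is already met when the one before it is completed fails the run):
1. the amber key is pressed (value of joint key_amber above 0.0038 m), for 0.05 s.
2. the hood lies flat on the bench, away from the warmer, at rest (height (world z) of hood below 0.01 m and angle between hood's own z axis and vertical below 0.1 rad and linear speed of hood below 0.03 m/s), for 0.2 s.
3. every blue-capped bottle and jar stands upright on the floor of the well (x of bottle_purple in the frame of well between -0.014 and 0.014 m and y of bottle_purple in the frame of well between -0.08 and 0.08 m and z of each of bottle_purple, bottle_teal, bottle_yellow, bottle_pink, jar_amber in the frame of well below 0.006 m and angle between each of bottle_purple, bottle_teal, bottle_yellow, bottle_pink, jar_amber's own z axis and vertical below 0.12 rad and x of bottle_teal in the frame of well between -0.014 and 0.014 m and y of bottle_teal in the frame of well between -0.08 and 0.08 m and x of bottle_yellow in the frame of well between -0.014 and 0.014 m and y of bottle_yellow in the frame of well between -0.08 and 0.08 m and x of bottle_pink in the frame of well between -0.014 and 0.014 m and y of bottle_pink in the frame of well between -0.08 and 0.08 m and x of jar_amber in the frame of well between -0.014 and 0.014 m and y of jar_amber in the frame of well between -0.08 and 0.08 m), for 0.2 s.
4. the hood is back over the well, fully down around the curb (x of hood in the frame of well between -0.008 and 0.008 m and y of hood in the frame of well between -0.008 and 0.008 m and z of hood in the frame of well below 0.058 m and angle between hood's own z axis and vertical below 0.05 rad), for 0.2 s.
5. the blue key is pressed (value of joint key_blue above 0.0038 m), for 0.05 s.
6. the white key is pressed (value of joint key_white above 0.0038 m), for 0.05 s.
7. the green key is pressed (value of joint key_green above 0.0038 m), for 0.05 s.
At the end, for the whole second after the job is handed in: every blue-capped bottle and jar present stands on the well's floor (within 6 mm, tilt under 0.12 rad); the hood is at rest around the curb (within 8 mm of the well's centre, rim within 3 mm of the deck, tilt under 0.05 rad); all keys are up (under 2 mm) (all of step 3 and all of step 4 and linear speed of hood below 0.02 m/s and value of joint each of key_amber, key_blue, key_white, key_green, key_red below 0.002 m); the robot touches nothing.
It fails at once if the red key is pressed (value of joint key_red above 0.003 m).
It fails at once if two keys are pressed at once (value of joint each of key_amber, key_blue above 0.003 m or value of joint each of key_amber, key_white above 0.003 m or value of joint each of key_amber, key_green above 0.003 m or value of joint each of key_blue, key_white above 0.003 m or value of joint each of key_blue, key_green above 0.003 m or value of joint each of key_white, key_green above 0.003 m).
It fails at once if warming is started (green key) with the hood off the warmer (value of joint key_green above 0.003 m and (z of hood in the frame of well above 0.07 m or z of hood in the frame of well below 0.04 m)).
It fails at once if a bystander is pushed more than 6 cm away or tipped over (distance of any of diluent, vial, pen, timer, control, slide_box from where it was at the start of the episode above 0.06 m or angle between any of diluent, vial, control's own z axis and vertical above 0.7 rad).
Of bottle_purple, bottle_teal, bottle_yellow, bottle_pink, jar_amber only 3 to 4 are there at a start; the rules pass over those that are not, and their reading is None.
At some moment in a run one of bottle_purple, bottle_teal, bottle_yellow, bottle_pink, jar_amber may be knocked a few centimetres aside while the robot is not near it.
It also fails if it takes over 210 s, if anything falls off the work surface, if the arm or the gripper's body presses on something with over 40 N, if the wrist force passes 120 N, or if a joint passes its speed limit or range.

### The arm

A 7-joint arm with a two-finger parallel gripper is mounted at the origin on the work surface. World frame = base frame: x ahead of the robot, y to its left, z up, the work surface at z = 0. Lengths are in m, angles in rad, forces in N, time in s.
With the tool pointing down it reaches from about 0.425 to 0.95 m from the base axis. Payload 16.7 kg.
Tool frame: the origin (TCP) lies midway between the tips of the shut fingers; the grasp point (between the pads) lies env.grip_depth behind it (env.grip_depth is the distance from the TCP to the grasp point, in m); z points along the fingers, y is the line along which they close (so a half turn about z gives the same grasp; the last joint's range is limited). The gripper opens to 94 mm and grips with 3 to 60 N. Pads are 16 mm wide; open, the fingers measure 119 mm over their backs; the gripper's body (75 mm by 177 mm) begins 78 mm behind the grasp point.
Start: joints at [1.091, 0.426, 0.074, 1.606, -0.034, 1.111, -0.067], TCP at [0.219, -0.638, 0.174] pointing down, gripper open.
Joint ranges: [-2.85, 2.85], [-0.5, 2.14], [-1.23, 1.37], [0.21, 2.46], [-1.02, 4.16], [0.16, 2.05], [-2.73, 2.73]. Speed limits (rad/s): [1.89, 1.89, 2.39, 2.39, 3.01, 3.01, 3.01].

### API

Orientations are given as a unit quaternion [x, y, z, w].
In Python, from rig import env, imaging gives the robot as it stands.
- The arm moves only by the tool send_rows, never from a script. Its argument "series" is a list of rows, each a list of 3 entries, a list of its own where there are three numbers: the shift along the tool's x, y, z in cm, then the turn, a rotation vector about the tool's x, y, z in degrees, then the finger opening in cm, from 0 to 9.4. In form: [[[dx, dy, dz], [wx, wy, wz], hand], ...]. A call has 1 to 5 rows; each row is the pose to reach, as a shift and turn from the pose commanded when the call began, along the tool's axes at that moment; what a row does not reach only later rows make up. A row lasts 1/8 s, in which the tool goes at most 62.5 mm and 10.7 degrees, less where a joint would pass 70% of its speed; a pose out of reach is approached as far as the arm can. A call with a gripper value outside its range is refused whole. The fingers move at their own pace and stop on an object; "grip_force" is the grip in N (left out, the last holds). Time passes only in rows, so rows that repeat a pose let the fingers close. It gives the time, the measured TCP pose, the force, the opening and the grip force at its end, in the units of the state.
- env.observe(): the state, without advancing time (a new reading comes with each control period).
- imaging.get_image(name): name is "scene" or "top" or "wrist"; returns the picture (400x640x3 uint8, red, green, blue); there is no depth.
- imaging.camera_params(name): a dict with "mtx" (3x3 intrinsics, pixels), "R" (3x3) and "t" (3): a world point X has camera coordinates R X + t. Camera axes: x right, y down, z forward; pixel columns grow to the right and rows downward; lengths in m; the calibration is good to about 2 mm. A picture is of the moment at which its call begins: read the wrist's pose just before it. camera_params takes no time and is no camera call; for the wrist camera it gives the pose at the moment of the call.
- env.job_done(): hands the job in; it is judged then, once.
The state is a dict: "clock": time; "joint_positions": joint angles; "qd": joint speeds; "tau": joint torques, N m; "tool_pos": TCP position; "tool_rot": TCP orientation; "force": force on the tool from outside, world axes, zero at the start; "ft_torque": the same for the moment, N m; "gripper_width": opening from 0.0 (shut) to 1.0 (fully open); "gripper_force": force on a finger pad.
Only numpy, scipy, OpenCV 4.12 (cv2) and the standard library are available. Lean on these libraries where they do the work, as an engineer would, in place of code of your own. Each camera call takes 0.05 s, during which the arm holds its last target. There are 200 camera calls.

## Working session

There is one attempt and no reset: what is moved stays moved. The work goes in short steps, Python scripts to look and compute and a tool call to move; the robot and the scene stay as the last step left them, time stands still between calls to the robot, and variables do not carry over. Pictures are saved under pics/ and viewed, at most 14 in all, crops included, and the job is handed in when it is done.

Besides the shell and the picture viewer there is one more tool, called after "Emit:" by a JSON object that holds its "method" and its "body". send_rows: Moves the arm, as the interface text tells. Its arguments: {"type":"object","properties":{"series":{"type":"array"},"grip_force":{"type":"number"}},"required":["series"]}

```bash
ls; mkdir -p pics
python3 - <<'E'
from rig import env, imaging
import cv2, numpy as np
s=env.observe(); print({k:np.round(v,3).tolist() for k,v in s.items()}, env.grip_depth)
ims=[]
for n in ["scene","top"]:
    im=imaging.get_image(n); cv2.imwrite(f"pics/{n}0.png",im[:,:,::-1])
    p=imaging.camera_params(n); print(n,p)
E
```

```text
pics
{'clock': 0.0, 'joint_positions': [1.09, 0.427, 0.074, 1.607, -0.034, 1.111, -0.067], 'qd': [0.001, -0.0, 0.0, -0.001, -0.001, 0.0, 0.001], 'tau': [0.001, -93.58, 3.667, -45.419, -0.049, 0.02, 0.0], 'tool_pos': [0.219, -0.638, 0.173], 'tool_rot': [0.986, 0.165, -0.0, -0.001], 'force': [0.259, -0.524, -0.054], 'ft_torque': [0.018, -0.011, 0.046], 'gripper_force': 0.0, 'gripper_width': 1.001} 0.0188
scene {'mtx': array([[484.92295928,   0.        , 321.51613772],
       [  0.        , 484.92295928, 201.51033898],
       [  0.        ,   0.        ,   1.        ]]), 'R': array([[ 0.63252135,  0.77452829, -0.00476136],
       [ 0.56922775, -0.46901317, -0.67528247],
       [-0.52525851,  0.42442029, -0.73754384]]), 't': array([-0.264387  , -0.16104958,  1.63632611])}
top {'mtx': array([[426.28275013,   0.        , 325.86004543],
       [  0.        , 426.28275013, 199.63932677],
       [  0.        ,   0.        ,   1.        ]]), 'R': array([[-2.41402378e-02, -9.99706752e-01, -1.91270098e-03],
       [-9.95440746e-01,  2.42137376e-02, -9.22573412e-02],
       [ 9.22766005e-02, -3.23133664e-04, -9.95733360e-01]]), 't': array([0.0031021 , 0.42594359, 1.16938525])}
```

View pics/scene0.png

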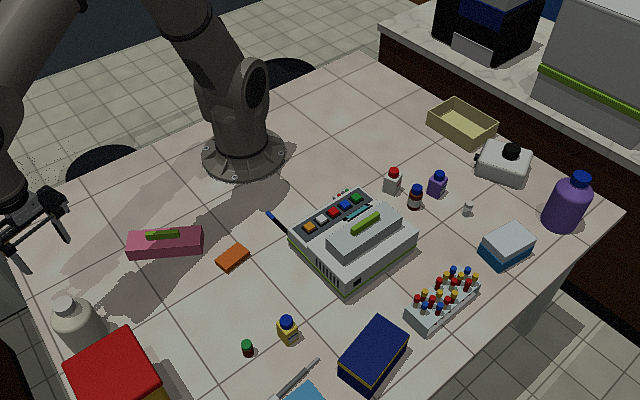

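View pics/top0.png

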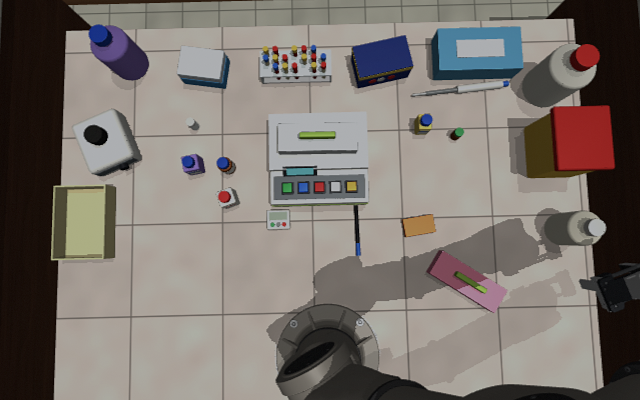

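The top view shows the keys from left to right: green (287,187), blue (303,187), red (319,187), white (335,187), amber (351,187). The hood handle is at (317,135). Three blue caps are on the bench: purple (191,163), brown jar (226,165) and yellow (425,122). The red-capped diluent is at (226,197), and the pink decoy hood is at (467,281).

```bash
cat > h.py <<'E'
from rig import env, imaging
import cv2, numpy as np
from scipy.spatial.transform import Rotation as Rn
def grab(n,save=None):
    p=imaging.camera_params(n); im=imaging.get_image(n)
    if save: cv2.imwrite(f"pics/{save}.png",im[:,:,::-1])
    return im,p
def P(p): return p["mtx"]@np.c_[p["R"],p["t"]]
def plane(p,uv,z):
    d=p["R"].T@np.linalg.inv(p["mtx"])@np.array([uv[0],uv[1],1.]); c=-p["R"].T@p["t"]
    return c+d*(z-c[2])/d[2]
def tri(p1,u1,p2,u2):
    X=cv2.triangulatePoints(P(p1),P(p2),np.float64(u1).reshape(2,1),np.float64(u2).reshape(2,1))[:,0]; return X[:3]/X[3]
def proj(p,X):
    x=P(p)@np.r_[X,1]; return x[:2]/x[2]
H={"amber":(13,25,130,110),"yellow":(22,32,110,90),"green":(48,75,90,60),"lime":(32,48,110,70),"blue":(105,122,140,60),"red":(174,6,150,90),"white":(0,179,0,150)}
def mask(im,c,roi=None):
    a=cv2.cvtColor(im,cv2.COLOR_RGB2HSV); l,h,s,v=H[c]; hh=a[...,0]
    m=((hh>=l)&(hh<=h)) if l<=h else ((hh>=l)|(hh<=h))
    m&=(a[...,1]>=s)&(a[...,2]>=v)
    if c=="white": m&=a[...,1]<60
    o=np.zeros(m.shape,np.uint8)
    if roi is None: roi=(0,0,640,400)
    x0,y0,x1,y1=roi; o[y0:y1,x0:x1]=m[y0:y1,x0:x1]; return o
def blobs(m,amin=12):
    n,_,st,c=cv2.connectedComponentsWithStats(m)
    return sorted([(int(st[i,4]),c[i].round(1).tolist(),st[i,:4].tolist()) for i in range(1,n) if st[i,4]>=amin],reverse=True)
def plan(x,y,z,yaw,frm=None):
    """tool shift (cm) and turn (deg) from current pose to tool-down TCP pose with tool-x yaw"""
    s=env.observe(); R=Rn.from_quat(s["tool_rot"]); T=Rn.from_euler("z",yaw)*Rn.from_euler("x",np.pi)
    return (R.inv().apply(np.array([x,y,z])-s["tool_pos"])*100).round(2).tolist(), np.rad2deg((R.inv()*T).as_rotvec()).round(2).tolist()
E
python3 - <<'E'
from h import *
t,pt=grab("top"); s,ps=grab("scene")
for c,rt,rs in [("amber",(270,175,368,200),(295,180,370,240)),("blue",(270,175,368,200),(295,180,370,240)),("red",(270,175,368,200),(295,180,370,240)),("green",(270,175,368,200),(295,180,370,240)),("lime",(280,120,350,150),(340,205,390,240)),("blue",(170,110,450,180),(270,160,460,350)),("yellow",(405,110,445,140),(270,310,310,350))]:
    print(c,blobs(mask(t,c,rt)),blobs(mask(s,c,rs)))
for n,im,r in [("t",t,(255,100,380,210)),("s",s,(280,160,420,300))]:
    cv2.imwrite(f"pics/crop_{n}.png",cv2.resize(im[r[1]:r[3],r[0]:r[2],::-1],None,fx=4,fy=4,interpolation=cv2.INTER_CUBIC))
E
```

```text
amber [(64, [350.7, 185.5], [347, 182, 9, 9])] [(61, [308.8, 225.5], [303, 221, 12, 10])]
blue [(90, [302.7, 187.1], [298, 183, 10, 10])] [(72, [344.5, 203.9], [339, 199, 12, 11])]
red [(79, [319.0, 186.3], [315, 182, 9, 10])] [(54, [333.0, 210.2], [328, 206, 11, 9])]
green [(92, [286.6, 187.2], [282, 183, 10, 10])] [(56, [355.8, 196.0], [351, 192, 11, 9])]
lime [(180, [316.6, 134.1], [300, 132, 35, 6])] [(139, [365.0, 220.6], [351, 211, 29, 20])]
blue [(105, [187.4, 161.3], [182, 156, 12, 12]), (104, [222.2, 162.6], [217, 157, 12, 12]), (97, [426.2, 119.5], [421, 114, 11, 12])] [(1321, [379.4, 335.8], [347, 313, 62, 37]), (124, [285.7, 320.1], [280, 314, 13, 13]), (72, [344.5, 203.9], [339, 199, 12, 11]), (58, [439.5, 173.1], [434, 170, 11, 7]), (58, [416.7, 187.0], [412, 184, 10, 8]), (41, [439.3, 305.4], [436, 302, 8, 9]), (38, [424.4, 304.2], [422, 301, 7, 9]), (33, [453.0, 268.8], [450, 266, 7, 8]), (18, [271.4, 216.1], [270, 213, 5, 7])]
yellow [(51, [424.1, 127.0], [419, 123, 12, 7]), (15, [420.1, 115.7], [418, 114, 6, 6])] [(88, [287.0, 328.3], [276, 321, 22, 14])]
```

Run:
```python
from h import *
pt=imaging.camera_params("top");ps=imaging.camera_params("scene")
T={"amber":[(350.7,185.5),(308.8,225.5)],"blue":[(302.7,187.1),(344.5,203.9)],"red":[(319,186.3),(333,210.2)],"green":[(286.6,187.2),(355.8,196)],"handle":[(316.6,134.1),(365,220.6)],"purplecap":[(187.4,161.3),(439.5,173.1)],"jarcap":[(222.2,162.6),(416.7,187)],"yelcap":[(426.2,119.5),(285.7,320.1)]}
X={}
for k,(a,b) in T.items():
    zz={"amber":.102,"blue":.102,"red":.102,"green":.102,"handle":.171}.get(k,.086)
    X[k]=tri(pt,a,ps,b); print(k,X[k].round(4),plane(pt,a,zz).round(4),plane(ps,b,zz).round(4))
k=[plane(pt,T[c][0],.102) for c in ("green","blue","red","amber")]
d=k[3]-k[0]; print("yaw",np.arctan2(d[0],-d[1]), np.linalg.norm(d))
print(env.observe()["tool_pos"])
```

```text
amber [ 0.454  -0.0727  0.1   ] [ 0.4536 -0.0727  0.102 ] [ 0.4554 -0.0736  0.102 ]
blue [0.4536 0.0532 0.0969] [0.4525 0.0523 0.102 ] [0.4573 0.0507 0.102 ]
red [0.4542 0.0106 0.1016] [0.4536 0.0098 0.102 ] [0.4548 0.0111 0.102 ]
green [0.4539 0.095  0.101 ] [0.4533 0.0942 0.102 ] [0.4549 0.0949 0.102 ]
handle [0.576  0.0122 0.1676] [0.5748 0.0118 0.171 ] [0.5781 0.0105 0.171 ]
purplecap [0.5323 0.3598 0.0852] [0.531  0.3581 0.086 ] [0.5332 0.3606 0.086 ]
jarcap [0.527  0.268  0.0818] [0.5252 0.2656 0.086 ] [0.5299 0.2658 0.086 ]
yelcap [ 0.6307 -0.2815  0.0809] [ 0.6287 -0.2811  0.086 ] [ 0.6336 -0.2824  0.086 ]
yaw 0.0023256612659092015 0.1669164978629027
[ 0.21910417 -0.6381258   0.17364562]
```

View pics/crop_t.png

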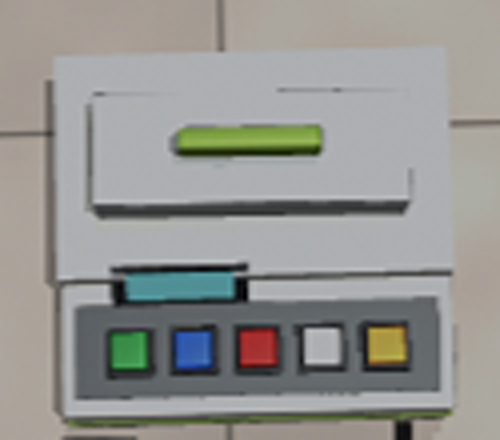

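Run:
```python
from h import *
print(plan(.454,-.073,.30,0)); print(plan(.454,-.073,.30,np.pi))
```

```text
([40.57, -45.83, -12.6], [-0.04, 0.01, 18.95])
([40.57, -45.83, -12.6], [-0.02, -0.06, -161.05])
```

Emit:
{"method": "send_rows", "body": {"series": [[[0, 0, -6], [0, 0, 0], 9.4], [[0, 0, -12.4], [0, 0, 0], 9.4], [[3.5, -4, -12.6], [0, 0, 0], 9.4], [[7.5, -8.5, -12.6], [0, 0, 0], 9.4], [[11.5, -13, -12.6], [0, 0, 0], 9.4]]}}

```text
clock: 0.82
tool_pos: [0.2862, -0.4763, 0.3]
tool_rot: [0.986, 0.165, 0.0, 0.0]
force: [1.3, 0.1, 0.1]
gripper_width: 0.998
gripper_force: 0.0
```

Emit:
{"method": "send_rows", "body": {"series": [[[4, -4.5, 0], [0, 0, 0], 0], [[8, -9, 0], [0, 0, 0], 0], [[12, -13.5, 0], [0, 0, 0], 0], [[16, -18, 0], [0, 0, 0], 0], [[20, -22.5, 0], [0, 0, 0], 0]]}}

```text
clock: 1.45
tool_pos: [0.4022, -0.1985, 0.3003]
tool_rot: [0.986, 0.165, 0.0, 0.0]
force: [1.0, -0.0, -0.8]
gripper_width: 0.505
gripper_force: 0.0
```

Emit:
{"method": "send_rows", "body": {"series": [[[4, -4.5, 0], [0, 0, 6], 0], [[8, -9, 0], [0, 0, 13], 0], [[9.1, -10.3, 0], [0, 0, 18.95], 0], [[9.1, -10.3, 0], [0, 0, 18.95], 0]]}}

```text
clock: 1.95
tool_pos: [0.4546, -0.0724, 0.3]
tool_rot: [1.0, 0.001, -0.0, -0.0]
force: [0.2, -0.4, -0.2]
gripper_width: 0.079
gripper_force: 0.0
```

Run:
```python
from h import *
print(plan(.454,-.073,.112,0), env.observe()["gripper_width"],env.observe()["force"])
w,p=grab("wrist","w1"); print(p)
```

```text
([-0.06, 0.06, 18.8], [-0.01, 0.01, 0.16]) 0.07889893284385374 [ 0.15974892 -0.40248352 -0.22437045]
{'mtx': array([[284.2583366 ,   0.        , 323.6722448 ],
       [  0.        , 284.2583366 , 199.39041756],
       [  0.        ,   0.        ,   1.        ]]), 'R': array([[ 2.24106742e-03, -9.99997307e-01,  6.03501080e-04],
       [-9.68886511e-01, -2.02198064e-03,  2.47497153e-01],
       [-2.47495266e-01, -1.13938186e-03, -9.68888433e-01]]), 't': array([-0.0738211 ,  0.38229723,  0.62402924])}
```

View pics/w1.png

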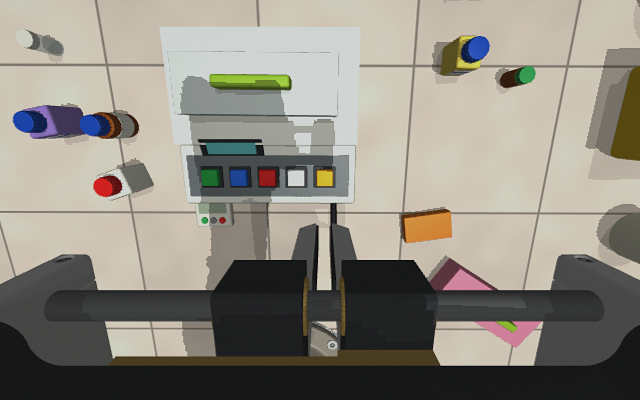

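The wrist view shows the amber key at (325,177), green at (211,177), the handle at (250,81), the purple cap at (30,121), the jar cap at (95,125) and the yellow cap at (475,48).

Run:
```python
from h import *
w=cv2.imread("pics/w1.png")[:,:,::-1]; p=imaging.camera_params("wrist")
H["amber"]=(18,32,130,110); H["green"]=(48,80,90,40)
R=(195,160,345,195)
for c in ("amber","red","blue","green"):
    b=blobs(mask(w,c,R))[0]; print(c,b,plane(p,b[1],.102).round(4))
m=mask(w,"lime",(200,60,300,100)); b=blobs(m)[0]; r=cv2.minAreaRect(cv2.findNonZero(m)); print(b,r)
for z in (.171,): print(plane(p,b[1],z).round(4), plane(p,(209,81),z).round(4),plane(p,(291,82),z).round(4))
for uv in [(160,27),(360,27),(352,146),(172,145)]: print(uv,plane(p,uv,.1).round(4))
```

```text
amber (255, [324.5, 177.5], [317, 170, 16, 16]) [ 0.4532 -0.0753  0.102 ]
red (264, [266.9, 177.5], [259, 170, 17, 16]) [0.4531 0.0084 0.102 ]
blue (298, [238.7, 177.0], [230, 169, 19, 17]) [0.4537 0.0493 0.102 ]
green (316, [210.3, 177.1], [201, 169, 20, 17]) [0.4535 0.0905 0.102 ]
(1072, [250.7, 80.8], [210, 74, 81, 16]) ((250.00222778320312, 81.40005493164062), (80.26907348632812, 14.618613243103027), 1.2730300426483154)
[0.574  0.0074 0.171 ] [0.5737 0.0538 0.171 ] [ 0.5729 -0.0374  0.171 ]
(160, 27) [0.6487 0.1372 0.1   ]
(360, 27) [ 0.6494 -0.1205  0.1   ]
(352, 146) [ 0.4983 -0.1142  0.1   ]
(172, 145) [0.4991 0.1412 0.1   ]
```

Emit:
{"method": "send_rows", "body": {"series": [[[0, 0, 6], [0, 0, 0], 0], [[0, 0, 12], [0, 0, 0], 0], [[0, 0, 17], [0, 0, 0], 0], [[0, 0, 18.6], [0, 0, 0], 0], [[0, 0, 18.6], [0, 0, 0], 0]]}}

```text
clock: 2.62
tool_pos: [0.4544, -0.074, 0.1143]
tool_rot: [1.0, 0.0, -0.0, -0.0]
force: [0.4, 0.2, 1.1]
gripper_width: 0.003
gripper_force: 0.0
```

Emit:
{"method": "send_rows", "body": {"series": [[[0, 0, 1.0], [0, 0, 0], 0], [[0, 0, 1.5], [0, 0, 0], 0], [[0, 0, 1.8], [0, 0, 0], 0], [[0, 0, 1.8], [0, 0, 0], 0]]}}

```text
clock: 3.12
tool_pos: [0.4545, -0.0733, 0.0962]
tool_rot: [1.0, 0.0, 0.0, -0.0]
force: [0.3, -0.1, -0.1]
gripper_width: 0.005
gripper_force: 0.0
```

Emit:
{"method": "send_rows", "body": {"series": [[[0, 0, 0.15], [0, 0, 0], 0], [[0, 0, 0.3], [0, 0, 0], 0], [[0, 0, 0.3], [0, 0, 0], 0]]}}

```text
clock: 3.5
tool_pos: [0.4544, -0.0733, 0.093]
tool_rot: [1.0, 0.0, -0.0, -0.0]
force: [0.4, 1.0, 0.3]
gripper_width: 0.006
gripper_force: 0.0
```

Run:
```python
from h import *
print(env.observe()["force"],env.observe()["tool_pos"])
s,_=grab("scene"); cv2.imwrite("pics/c2.png",cv2.resize(s[130:260,250:410,::-1],None,fx=4,fy=4))
```

```text
[0.42587197 0.95164726 0.3486513 ] [ 0.45440616 -0.07332602  0.09301297]
```

View pics/c2.png

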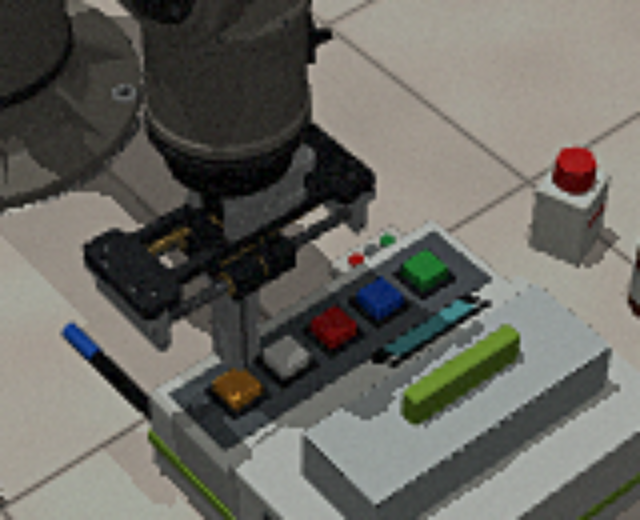

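Run:
```python
from h import *
s=env.observe(); X=s["tool_pos"]
for n in ("scene","wrist","top"):
    print(n,proj(imaging.camera_params(n),X), proj(imaging.camera_params(n),[.4535,-.074,.102]))
w,_=grab("wrist"); cv2.imwrite("pics/c3.png",cv2.resize(w[60:300,200:440,::-1],None,fx=2.5,fy=2.5))
```

```text
scene [308.73633695 227.35631378] [308.24703318 225.13662148]
wrist [323.43270151 220.31718254] [324.30308253 225.30473552]
top [350.73637365 185.62472893] [351.18969588 185.54471355]
```

View pics/c3.png

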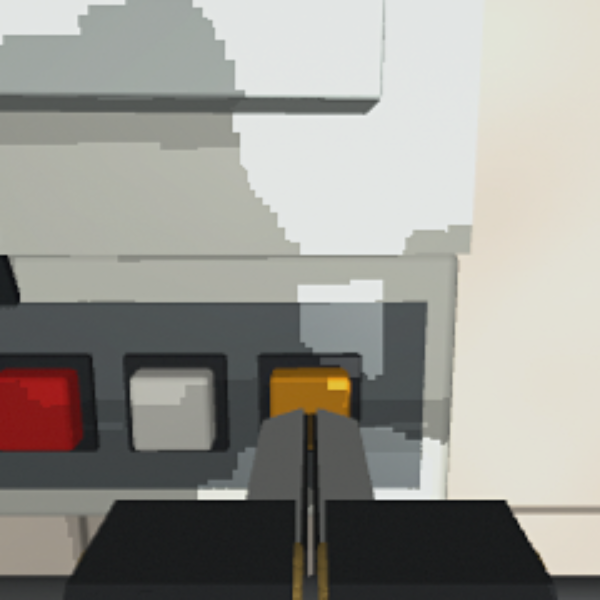

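Run:
```python
from h import *
pw=imaging.camera_params("wrist");ps=imaging.camera_params("scene")
for v in (220,221,222):
  print(tri(pw,(324,224.5),ps,(309.5,v)))
print(tri(pw,(324,216),ps,(308.8,227)))
print(env.observe()["force"])
print("cam",-pw["R"].T@pw["t"])
```

```text
[ 0.46238958 -0.07495732  0.13144415]
[ 0.46127269 -0.07454759  0.12624489]
[ 0.46015332 -0.07413832  0.12101714]
[ 0.45798011 -0.07492052  0.09871492]
[-0.84641383 -0.55633437  0.04600638]
cam [ 0.52486225 -0.07343817  0.30314713]
```

Emit:
{"method": "send_rows", "body": {"series": [[[0, 0, 0.2], [0, 0, 0], 0], [[0, 0, 0.4], [0, 0, 0], 0], [[0, 0, 0.4], [0, 0, 0], 0]]}}

```text
clock: 3.98
tool_pos: [0.4543, -0.0733, 0.0889]
tool_rot: [1.0, -0.0, -0.0, -0.0]
force: [0.6, -1.2, -0.4]
gripper_width: 0.004
gripper_force: 0.0
```

Emit:
{"method": "send_rows", "body": {"series": [[[0, 0, 0.2], [0, 0, 0], 0], [[0, 0, 0.4], [0, 0, 0], 0], [[0, 0, 0.4], [0, 0, 0], 0]]}}

```text
clock: 4.35
tool_pos: [0.4543, -0.0733, 0.0849]
tool_rot: [1.0, 0.0, -0.0, -0.0]
force: [0.3, 0.4, -1.1]
gripper_width: 0.011
gripper_force: 0.0
```

Emit:
{"method": "send_rows", "body": {"series": [[[0, 0, 0.3], [0, 0, 0], 0], [[0, 0, 0.6], [0, 0, 0], 0], [[0, 0, 0.6], [0, 0, 0], 0]]}}

```text
clock: 4.72
tool_pos: [0.4543, -0.0733, 0.0788]
tool_rot: [1.0, 0.0, -0.0, -0.0]
force: [0.4, 0.3, -0.3]
gripper_width: 0.008
gripper_force: 0.0
```

Run:
```python
from h import *
print(env.observe()["force"],env.observe()["tool_pos"])
s,ps=grab("scene"); w,pw=grab("wrist"); print(proj(ps,env.observe()["tool_pos"]),proj(pw,env.observe()["tool_pos"]))
a=cv2.resize(s[180:250,270:350,::-1],(480,420)); b=cv2.resize(w[170:270,280:360,::-1],(320,400)); b=cv2.copyMakeBorder(b,0,20,0,0,0)
cv2.imwrite("pics/c4.png",np.hstack([a,b]))
```

```text
[ 0.36518979  0.29319772 -0.28827741] [ 0.4542685  -0.07329266  0.07882481]
[308.87495815 230.66459372] [323.43137002 220.22903339]
```

View pics/c4.png

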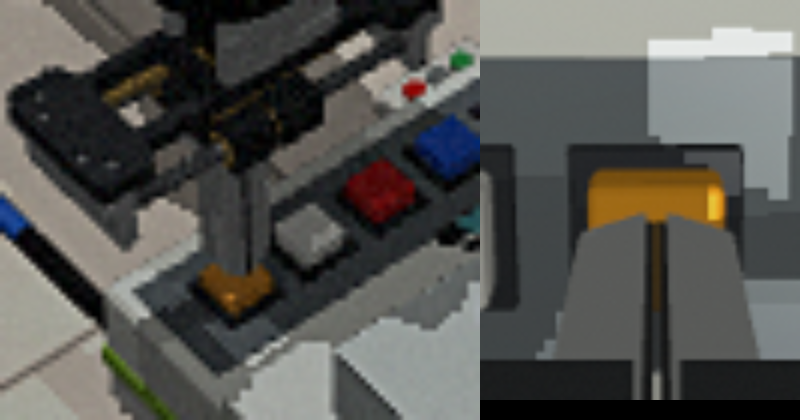

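The tip sits at scene pixel (310,226), just over the amber key. The finger's real tip is about 2–3 cm above the reported TCP, so I'll keep going down and watch the force.

Emit:
{"method": "send_rows", "body": {"series": [[[0, 0, 0.2], [0, 0, 0], 0], [[0, 0, 0.3], [0, 0, 0], 0], [[0, 0, 0.3], [0, 0, 0], 0]]}}

```text
clock: 5.2
tool_pos: [0.4544, -0.0734, 0.076]
tool_rot: [1.0, 0.0, -0.0, -0.0]
force: [-0.5, -0.3, -0.6]
gripper_width: 0.004
gripper_force: 0.0
```

Emit:
{"method": "send_rows", "body": {"series": [[[0, 0, 0.2], [0, 0, 0], 0], [[0, 0, 0.3], [0, 0, 0], 0], [[0, 0, 0.3], [0, 0, 0], 0]]}}

```text
clock: 5.58
tool_pos: [0.4544, -0.0733, 0.073]
tool_rot: [1.0, 0.0, -0.0, -0.0]
force: [0.4, 0.3, -0.3]
gripper_width: 0.005
gripper_force: 0.0
```

Emit:
{"method": "send_rows", "body": {"series": [[[0, 0, 0.2], [0, 0, 0], 0], [[0, 0, 0.3], [0, 0, 0], 0], [[0, 0, 0.3], [0, 0, 0], 0]]}}

```text
clock: 5.95
tool_pos: [0.4546, -0.0733, 0.0701]
tool_rot: [1.0, -0.0, 0.0, -0.0]
force: [0.3, 0.3, 1.5]
gripper_width: 0.006
gripper_force: 0.7
```

Emit:
{"method": "send_rows", "body": {"series": [[[0, 0, 0.3], [0, 0, 0], 0], [[0, 0, 0.5], [0, 0, 0], 0], [[0, 0, 0.5], [0, 0, 0], 0]]}}

```text
clock: 6.32
tool_pos: [0.4547, -0.0734, 0.0656]
tool_rot: [1.0, -0.0, 0.0, 0.0]
force: [-4.6, 0.2, 16.2]
gripper_width: 0.007
gripper_force: 8.4
```

Emit:
{"method": "send_rows", "body": {"series": [[[0, 0, 0.1], [0, 0, 0], 0], [[0, 0, 0.1], [0, 0, 0], 0]]}}

```text
clock: 6.58
tool_pos: [0.4548, -0.0734, 0.0652]
tool_rot: [1.0, -0.0, 0.0, 0.0]
force: [-8.4, 0.3, 31.0]
gripper_width: 0.006
gripper_force: 16.3
```

Emit:
{"method": "send_rows", "body": {"series": [[[0, 0, -3], [0, 0, 0], 0], [[0, 0, -9], [0, 0, 0], 3], [[0, 0, -15], [0, 0, 0], 5], [[0, 0, -18], [0, 0, 0], 6], [[0, 0, -18], [0, 0, 0], 6]]}}

```text
clock: 7.2
tool_pos: [0.4556, -0.0735, 0.246]
tool_rot: [1.0, -0.0, 0.002, 0.0]
force: [-0.6, -0.9, 0.3]
gripper_width: 0.393
gripper_force: 0.0
```

Run:
```python
from h import *
s=env.observe(); print(s["joint_positions"],s["tool_pos"])
w,p=grab("wrist","w5"); 
m=mask(w,"lime",(150,20,420,200)); b=blobs(m)[0]; print(b, plane(p,b[1],.171))
X,Y,ww,h=b[2]
t=imaging.camera_params("top"); print(tri(p,b[1],t,(316.6,134.1)), plane(p,(X,b[1][1]),.171),plane(p,(X+ww,b[1][1]),.171))
```

```text
[ 0.47588717  0.02893493 -0.46019609  1.95102315  0.01497814  1.16106179
 -1.56113397] [ 0.45555455 -0.07352983  0.24602521]
(1660, [234.8, 74.2], [186, 66, 98, 19]) [0.57378637 0.00881759 0.171     ]
[0.576474   0.01173961 0.16195848] [0.57381364 0.05423509 0.171     ] [ 0.57375887 -0.03699741  0.171     ]
```

Emit:
{"method": "send_rows", "body": {"series": [[[4, -2.8, 0], [0, 0, 10], 5], [[8, -5.5, 0], [0, 0, 20], 5], [[11.95, -8.25, 0], [0, 0, 30], 5], [[11.95, -8.25, 0], [0, 0, 40], 5], [[11.95, -8.25, 0], [0, 0, 50], 5]]}}

```text
clock: 7.88
tool_pos: [0.5734, 0.0097, 0.2417]
tool_rot: [0.905, -0.425, -0.002, 0.0]
force: [-0.3, -0.5, -0.4]
gripper_width: 0.531
gripper_force: 0.0
```

Emit:
{"method": "send_rows", "body": {"series": [[[0, 0, 0], [0, 0, 10], 5], [[0, 0, 0], [0, 0, 20], 5], [[0, 0, 0], [0, 0, 30], 5], [[0, 0, 0], [0, 0, 40], 5], [[0, 0, 0], [0, 0, 40], 5]]}}

```text
clock: 8.5
tool_pos: [0.5694, 0.0049, 0.2263]
tool_rot: [0.834, -0.552, -0.021, 0.016]
force: [0.6, 0.2, -0.6]
gripper_width: 0.53
gripper_force: 0.0
```

Run:
```python
from h import *
s=env.observe(); print(s["joint_positions"],s["tool_pos"], plan(.575,.009,.123,-np.pi/2))
w,p=grab("wrist","w6"); pt=imaging.camera_params("top")
m=mask(w,"lime"); b=blobs(m)[0]; print(b, plane(p,b[1],.171))
m=mask(w,"lime"); print(cv2.minAreaRect(cv2.findNonZero(m)))
```

```text
[-0.57685624  0.26864333  0.5623283   1.76623901 -0.15060083  1.20333058
 -2.70885546] [0.56941152 0.0049408  0.22628376] ([0.03, -1.18, 10.28], [2.99, 0.44, 23.01])
(1351, [311.9, 201.8], [290, 159, 46, 87]) [0.57649251 0.0075302  0.171     ]
((311.8087463378906, 202.07456970214844), (15.387288093566895, 90.29143524169922), 23.702646255493164)
```

View pics/w6.png

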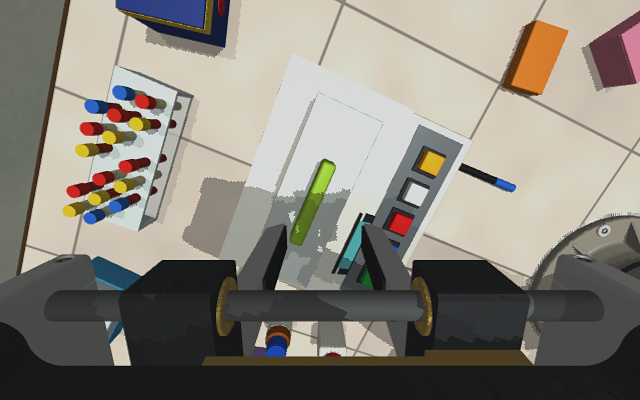

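Run:
```python
from h import *
print(plan(.575,.009,.246,0))
```

```text
([-0.24, -0.57, -2.0], [1.97, 2.52, -67.2])
```

Emit:
{"method": "send_rows", "body": {"series": [[[-0.24, -0.57, -2], [0.3, 0.38, -10], 5], [[-0.24, -0.57, -2], [0.6, 0.75, -20], 5], [[-0.24, -0.57, -2], [0.9, 1.13, -30], 5], [[-0.24, -0.57, -2], [1.2, 1.5, -40], 5], [[-0.24, -0.57, -2], [1.47, 1.88, -50], 5]]}}

```text
clock: 9.18
tool_pos: [0.575, 0.0096, 0.2463]
tool_rot: [0.99, -0.143, -0.005, 0.003]
force: [0.9, 0.3, -0.2]
gripper_width: 0.532
gripper_force: 0.0
```

Run:
```python
from h import *
print(plan(.575,.009,.246,0),plan(.575,.009,.246,np.pi/2))
```

```text
([0.02, 0.06, 0.03], [0.4, 0.6, -16.44]) ([0.02, 0.06, 0.03], [-0.16, 0.81, -106.44])
```

Emit:
{"method": "send_rows", "body": {"series": [[[0, 0.06, 0], [0.4, 0.6, -10], 5], [[0, 0.06, 0], [0.4, 0.6, -16.4], 5], [[0, 0.06, 0], [0.4, 0.6, -16.4], 5]]}}

```text
clock: 9.55
tool_pos: [0.5749, 0.0089, 0.2466]
tool_rot: [1.0, -0.004, 0.0, -0.0]
force: [0.1, -0.7, 0.3]
gripper_width: 0.53
gripper_force: 0.0
```

Emit:
{"method": "send_rows", "body": {"series": [[[0, 0, 0], [0, 0, -10], 5], [[0, 0, 0], [0, 0, -20], 5], [[0, 0, 0], [0, 0, -30], 5], [[0, 0, 0], [0, 0, -40], 5], [[0, 0, 0], [0, 0, -50], 5]]}}

```text
clock: 10.18
tool_pos: [0.5751, 0.0091, 0.2468]
tool_rot: [0.907, 0.42, 0.0, -0.0]
force: [-0.3, -0.5, -0.2]
gripper_width: 0.532
gripper_force: 0.0
```

Emit:
{"method": "send_rows", "body": {"series": [[[0, 0, 0], [0, 0, -10], 5], [[0, 0, 0], [0, 0, -20], 5], [[0, 0, 0], [0, 0, -30], 5], [[0, 0, 0], [0, 0, -40], 5], [[0, 0, 0], [0, 0, -40], 5]]}}

```text
clock: 10.8
tool_pos: [0.5752, 0.0089, 0.247]
tool_rot: [0.711, 0.703, 0.0, 0.0]
force: [-0.1, 0.5, 0.3]
gripper_width: 0.535
gripper_force: 0.0
```

Run:
```python
from h import *
print(env.observe()["joint_positions"].round(2) if hasattr(env.observe()["joint_positions"],"round") else env.observe()["joint_positions"],plan(.575,.009,.123,np.pi/2))
w,p=grab("wrist","w7")
m=mask(w,"lime"); b=blobs(m)[0]; print(b, plane(p,b[1],.171),cv2.minAreaRect(cv2.findNonZero(m)), proj(p,[.575,.009,.171]))
print("purple/jar/yellow blue blobs",blobs(mask(w,"blue"),60))
```

```text
[-0.29  0.2   0.19  1.75 -0.04  1.19 -0.1 ] ([-0.0, -0.03, 12.4], [0.04, -0.03, -0.62])
(1083, [325.0, 192.5], [319, 151, 13, 84]) [0.57544467 0.01461855 0.171     ] ((325.0, 192.5), (83.0, 12.0), 90.0) [324.6262729  197.78867691]
purple/jar/yellow blue blobs [(688, [494.2, 259.7], [451, 248, 62, 34]), (414, [226.6, 150.5], [216, 141, 22, 20]), (313, [456.0, 245.9], [430, 231, 64, 29]), (227, [518.6, 66.7], [508, 59, 21, 16]), (204, [495.4, 89.9], [486, 83, 20, 14]), (168, [521.4, 174.0], [513, 169, 18, 12]), (160, [500.0, 193.5], [492, 188, 17, 13]), (141, [152.9, 234.2], [142, 231, 22, 8]), (134, [360.0, 351.5], [352, 347, 18, 9])]
```

View pics/w7.png

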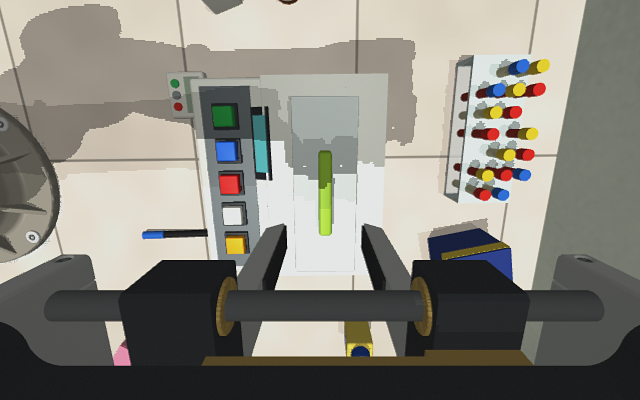

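Handle at (325,192) is centred between the fingers and aligned.

Emit:
{"method": "send_rows", "body": {"series": [[[0, 0, 5], [0, 0, -0.6], 5], [[0, 0, 10], [0, 0, -0.6], 5], [[0, 0, 12], [0, 0, -0.6], 5], [[0, 0, 12.6], [0, 0, -0.6], 5], [[0, 0, 12.6], [0, 0, -0.6], 5]]}}

```text
clock: 11.48
tool_pos: [0.5758, 0.0092, 0.1219]
tool_rot: [0.707, 0.707, 0.001, 0.0]
force: [-0.4, -0.3, 0.1]
gripper_width: 0.532
gripper_force: 0.0
```

Emit:
{"method": "send_rows", "body": {"grip_force": 40, "series": [[[0, 0, 0], [0, 0, 0], 0], [[0, 0, 0], [0, 0, 0], 0], [[0, 0, 0], [0, 0, 0], 0], [[0, 0, 0], [0, 0, 0], 0], [[0, 0, 0], [0, 0, 0], 0]]}}

```text
clock: 12.1
tool_pos: [0.5758, 0.0091, 0.1218]
tool_rot: [0.706, 0.708, 0.001, 0.0]
force: [1.2, -0.1, 1.7]
gripper_width: 0.144
gripper_force: 40.0
```

Run:
```python
from h import *
s=env.observe(); print(s["tool_pos"],s["tool_rot"],s["gripper_width"]*94,s["gripper_force"],s["force"])
```

```text
[0.57581925 0.00914051 0.12177264] [7.06167681e-01 7.08043863e-01 9.82901916e-04 3.57423042e-04] 13.538229422551488 40.0004518032074 [ 1.24313097 -0.06039435  1.73525752]
```

Emit:
{"method": "send_rows", "body": {"series": [[[0, 0, -2], [0, 0, 0], 0], [[0, 0, -6], [0, 0, 0], 0], [[0, 0, -11], [0, 0, 0], 0], [[0, 0, -15], [0, 0, 0], 0], [[-3, -0.8, -15], [0, 0, 0], 0]]}}

```text
clock: 12.72
tool_pos: [0.569, -0.0192, 0.2743]
tool_rot: [0.705, 0.709, 0.003, 0.001]
force: [0.6, -0.6, -4.0]
gripper_width: 0.147
gripper_force: 40.0
```

Emit:
{"method": "send_rows", "body": {"series": [[[-5, -1.3, 0], [0, 0, 0], 0], [[-10, -2.7, 0], [0, 0, 0], 0], [[-15, -4, 0], [0, 0, 0], 0], [[-20, -5.4, 0], [0, 0, 0], 0], [[-25, -6.7, 0], [0, 0, 0], 0]]}}

```text
clock: 13.35
tool_pos: [0.5002, -0.2726, 0.2711]
tool_rot: [0.706, 0.708, 0.001, -0.0]
force: [0.2, 1.0, -2.6]
gripper_width: 0.148
gripper_force: 40.0
```

Emit:
{"method": "send_rows", "body": {"series": [[[-4, -1.1, 0], [0, 0, 0], 0], [[-5.9, -1.6, 0], [0, 0, 0], 0], [[-5.9, -1.6, 0], [0, 0, 0], 0], [[-5.9, -1.6, 4], [0, 0, 0], 0], [[-5.9, -1.6, 9], [0, 0, 0], 0]]}}

```text
clock: 13.98
tool_pos: [0.4865, -0.3291, 0.1807]
tool_rot: [0.706, 0.709, 0.001, 0.001]
force: [0.4, 0.3, -2.8]
gripper_width: 0.147
gripper_force: 40.0
```

Run:
```python
from h import *
s=env.observe(); print(s["tool_pos"],s["tool_rot"],s["gripper_width"]*94,s["gripper_force"],s["force"], plan(.485,-.33,.024,np.pi/2))
s,_=grab("scene","s8"); t,_=grab("top","t8")
cv2.imwrite("pics/c8.png",np.hstack([s[150:400,100:450,::-1],cv2.resize(t[90:280,260:500,::-1],(400,250))]))
```

```text
[ 0.48645351 -0.3291461   0.18071328] [0.70570359 0.70850503 0.00145736 0.00097318] 13.773595962235184 39.9896764755249 [ 0.36983529  0.324447   -2.75922091] ([-0.1, -0.2, 15.67], [0.2, -0.04, 0.23])
```

View pics/c8.png

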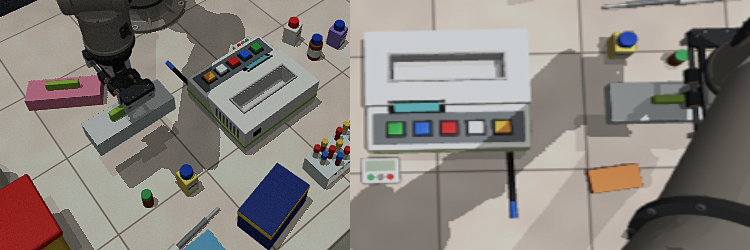

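The hood hangs level from the gripper over the clear area, and the open well shows in the right half at about (447,66).

Emit:
{"method": "send_rows", "body": {"series": [[[0, -0.1, 5], [0, 0, 0], 0], [[0, -0.1, 10], [0, 0, 0], 0], [[0, -0.1, 14], [0, 0, 0], 0], [[0, -0.1, 15.3], [0, 0, 0], 0], [[0, -0.1, 15.7], [0, 0, 0], 0]]}}

```text
clock: 14.7
tool_pos: [0.4856, -0.3301, 0.0252]
tool_rot: [0.706, 0.708, 0.001, 0.001]
force: [-0.1, -0.3, -2.1]
gripper_width: 0.145
gripper_force: 40.0
```

Emit:
{"method": "send_rows", "body": {"series": [[[0, 0, 0.2], [0, 0, 0], 0], [[0, 0, 0.2], [0, 0, 0], 0]]}}

```text
clock: 14.95
tool_pos: [0.4854, -0.3303, 0.0234]
tool_rot: [0.706, 0.708, 0.001, 0.001]
force: [0.8, 0.7, -2.4]
gripper_width: 0.144
gripper_force: 40.0
```

Emit:
{"method": "send_rows", "body": {"series": [[[0, 0, 0.15], [0, 0, 0], 0], [[0, 0, 0.15], [0, 0, 0], 0], [[0, 0, 0.15], [0, 0, 0], 5], [[0, 0, 0.15], [0, 0, 0], 5], [[0, 0, 0.15], [0, 0, 0], 5]]}}

```text
clock: 15.58
tool_pos: [0.4847, -0.33, 0.0207]
tool_rot: [0.706, 0.708, 0.001, 0.0]
force: [0.3, -0.9, 0.1]
gripper_width: 0.428
gripper_force: 0.0
```

Emit:
{"method": "send_rows", "body": {"series": [[[0, 0, 0], [0, 0, 0], 5], [[0, 0, -3], [0, 0, 0], 5], [[0, 0, -9], [0, 0, 0], 6], [[0, 0, -15], [0, 0, 0], 7], [[0, 0, -20], [0, 0, 0], 7]]}}

```text
clock: 16.2
tool_pos: [0.4844, -0.3304, 0.2232]
tool_rot: [0.706, 0.708, 0.001, 0.001]
force: [1.1, 0.8, -0.5]
gripper_width: 0.743
gripper_force: 0.0
```

Run:
```python
from h import *
s=env.observe(); print(s["tool_pos"],s["gripper_width"])
w,p=grab("wrist","w9"); t,pt=grab("top","t9"); sc,ps=grab("scene","s9")
print("wrist blue",blobs(mask(w,"blue"),60))
print("top blue",blobs(mask(t,"blue",(150,80,450,220)),40))
print("hood handle", [(b,plane(p,b[1],.071).round(4)) for b in blobs(mask(w,"lime"),100)], [(b,plane(pt,b[1],.071).round(4)) for b in blobs(mask(t,"lime",(350,130,520,200)),20)])
```

```text
[ 0.48439135 -0.33036028  0.22317463] 0.7426982947961528
wrist blue [(7590, [605.9, 57.5], [573, 0, 67, 122]), (579, [442.3, 146.5], [428, 134, 29, 26])]
top blue [(111, [187.7, 161.4], [182, 156, 13, 12]), (108, [222.4, 162.7], [217, 157, 12, 12]), (97, [426.2, 119.5], [421, 114, 11, 12]), (90, [302.7, 187.1], [298, 183, 10, 10])]
hood handle [((1068, [114.1, 218.4], [92, 190, 45, 59]), array([ 0.2035, -0.378 ,  0.071 ])), ((843, [354.8, 9.1], [263, 4, 201, 8]), array([ 0.518 , -0.1307,  0.071 ])), ((663, [324.3, 179.4], [320, 146, 10, 69]), array([ 0.4842, -0.3248,  0.071 ]))] [((149, [444.8, 173.6], [428, 171, 33, 6]), array([ 0.4835, -0.3278,  0.071 ]))]
```

Emit:
{"method": "send_rows", "body": {"series": [[[-1, 5, 0], [0, 0, 0], 7], [[-2, 10, 0], [0, 0, 0], 7], [[-2.2, 14.7, 0], [0, 0, 0], 7], [[-2.2, 14.7, 0], [0, 0, 0], 7]]}}

```text
clock: 16.85
tool_pos: [0.6336, -0.3501, 0.2173]
tool_rot: [0.705, 0.709, 0.0, -0.001]
force: [-0.3, 0.5, -0.5]
gripper_width: 0.747
gripper_force: 0.0
```

Run:
```python
from h import *
s=env.observe(); print(s["tool_pos"])
w,p=grab("wrist","w10"); pt=imaging.camera_params("top"); ps=imaging.camera_params("scene")
print("cam",-p["R"].T@p["t"])
b=blobs(mask(w,"blue",(200,50,450,260)),60)[0]; print(b)
for q,u in ((pt,(426.2,119.5)),(ps,(285.7,320.1))): print(tri(p,b[1],q,u))
print(plane(p,b[1],.086))
H["yellow"]=(18,34,90,60)
m=mask(w,"yellow",(200,50,450,260)); 
print(cv2.minAreaRect(cv2.findNonZero(m)),proj(p,[.631,-.2815,0]))
cv2.imwrite("pics/c10.png",cv2.resize(w[100:300,220:420,::-1],None,fx=2,fy=2,interpolation=2))
```

```text
[ 0.63359642 -0.35014132  0.21732651]
cam [ 0.6327401  -0.27950124  0.42751187]
(494, [322.6, 130.0], [310, 118, 26, 25])
[ 0.63030712 -0.28235057  0.08059915]
[ 0.63102109 -0.28130359  0.08108152]
[ 0.63048098 -0.28215163  0.086     ]
((368.5384521484375, 116.80767059326172), (69.61487579345703, 204.68435668945312), 56.30992889404297) [323.34876014 129.07383111]
```

View pics/c10.png

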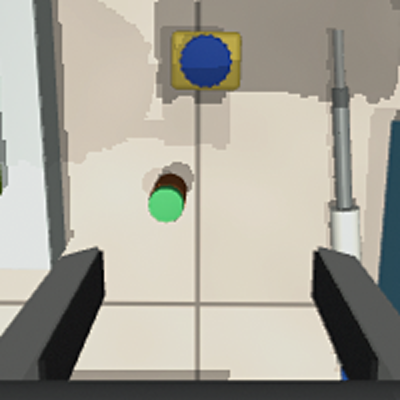

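Yellow's body in the crop spans (171–241, 31–89), so it is axis-aligned with its 44 mm side along x. Its cap is centred at (205,60).

Emit:
{"method": "send_rows", "body": {"series": [[[5, -0.3, 0], [0, 0, 0], 5], [[6.8, -0.3, 0], [0, 0, 0], 5], [[6.8, -0.3, 6], [0, 0, 0], 5], [[6.8, -0.3, 11], [0, 0, 0], 5], [[6.8, -0.3, 13], [0, 0, 0], 5]]}}

```text
clock: 17.52
tool_pos: [0.6263, -0.2835, 0.0882]
tool_rot: [0.706, 0.708, -0.0, -0.001]
force: [0.4, -0.1, 0.6]
gripper_width: 0.534
gripper_force: 0.0
```

Run:
```python
from h import *
print(env.observe()["tool_pos"],plan(.6305,-.282,.036,np.pi/2))
w,p=grab("wrist","w11"); pt=imaging.camera_params("top")
b=blobs(mask(w,"blue",(200,100,450,300)),60)[0]; print(b,plane(p,b[1],.086))
```

```text
[ 0.62628195 -0.28346311  0.08824314] ([0.14, 0.43, 5.22], [-0.13, -0.1, 0.12])
(1203, [330.3, 215.2], [312, 195, 38, 41]) [ 0.63029445 -0.27918852  0.086     ]
```

Emit:
{"method": "send_rows", "body": {"series": [[[0.2, 0.4, 0], [0, 0, 0], 5], [[0.2, 0.4, 3], [0, 0, 0], 5], [[0.2, 0.4, 5.2], [0, 0, 0], 5], [[0.2, 0.4, 5.2], [0, 0, 0], 5]]}}

```text
clock: 18.08
tool_pos: [0.6321, -0.2814, 0.0384]
tool_rot: [0.706, 0.708, 0.001, -0.0]
force: [0.4, 0.1, 0.4]
gripper_width: 0.535
gripper_force: 0.0
```

Emit:
{"method": "send_rows", "body": {"grip_force": 25, "series": [[[0, 0, 0], [0, 0, 0], 0], [[0, 0, 0], [0, 0, 0], 0], [[0, 0, 0], [0, 0, 0], 0], [[0, 0, 0], [0, 0, 0], 0]]}}

```text
clock: 18.58
tool_pos: [0.633, -0.282, 0.0399]
tool_rot: [0.706, 0.708, 0.001, 0.001]
force: [-0.8, -0.2, 6.9]
gripper_width: 0.313
gripper_force: 25.0
```

Emit:
{"method": "send_rows", "body": {"series": [[[0, 0, -2], [0, 0, 0], 0], [[0, 0, -7], [0, 0, 0], 0], [[0, 0, -12], [0, 0, 0], 0], [[0, 0, -17], [0, 0, 0], 0], [[3, -0.8, -17.5], [0, 0, 0], 0]]}}

```text
clock: 19.2
tool_pos: [0.6253, -0.2546, 0.2193]
tool_rot: [0.707, 0.707, 0.002, 0.003]
force: [0.5, 1.4, -2.1]
gripper_width: 0.312
gripper_force: 25.0
```

Emit:
{"method": "send_rows", "body": {"series": [[[5, -1.2, 0], [0, 0, 0], 0], [[10, -2.4, 0], [0, 0, 0], 0], [[15, -3.6, 0], [0, 0, 0], 0], [[18.5, -4.9, 0], [0, 0, 0], 0], [[18.5, -4.9, 0], [0, 0, 0], 0]]}}

```text
clock: 19.82
tool_pos: [0.5743, -0.064, 0.2154]
tool_rot: [0.705, 0.709, 0.002, 0.0]
force: [1.0, -0.2, -0.5]
gripper_width: 0.314
gripper_force: 25.0
```

Run:
```python
from h import *
s=env.observe(); print(s["tool_pos"],s["tool_rot"],s["gripper_width"]*94, s["force"],plan(.576,-.046,.2,np.pi/2))
w,p=grab("wrist","w12")
cv2.imwrite("pics/c12.png",cv2.resize(w[0:320,180:480,::-1],None,fx=1.8,fy=1.8,interpolation=2))
for z in (.105,):
  for X in [(.546,.1035),(.604,.1035),(.546,-.0845),(.604,-.0845)]: print(X,proj(p,[*X,z]))
```

```text
[ 0.5742735  -0.06400996  0.21543215] [7.04739410e-01 7.09464319e-01 1.64784190e-03 1.69466557e-04] 29.54484579711849 [ 1.02313493 -0.15558444 -0.54597083] ([1.8, 0.18, 1.55], [0.15, -0.12, 0.38])
(0.546, 0.1035) [297.68695112  28.56182116]
(0.604, 0.1035) [355.09880301  28.97290891]
(0.546, -0.0845) [300.30810317 207.71345167]
(0.604, -0.0845) [349.79081448 207.98421477]
```

View pics/c12.png

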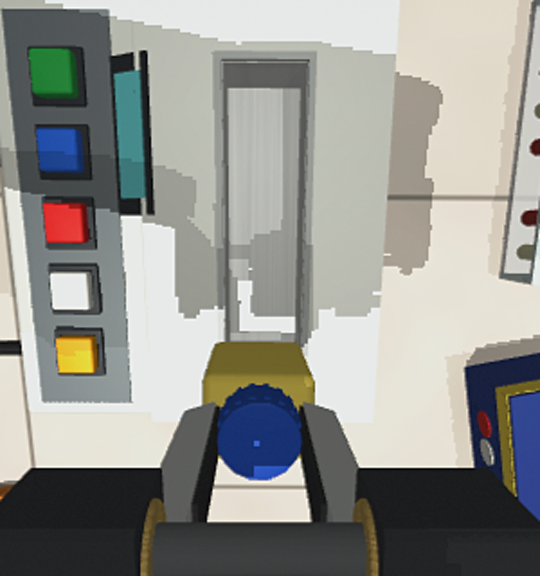

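The well's outer curb runs from crop (212,52) to (317,52), which matches a well centre of (.5755,.0095). Yellow hangs square to it.

Emit:
{"method": "send_rows", "body": {"series": [[[1.85, 0.12, 0], [0.15, 0, 0.4], 0], [[1.85, 0.12, 3], [0.15, 0, 0.4], 0], [[1.85, 0.12, 5.5], [0.15, 0, 0.4], 0], [[1.85, 0.12, 5.5], [0.15, 0, 0.4], 0]]}}

```text
clock: 20.38
tool_pos: [0.5751, -0.0497, 0.1582]
tool_rot: [0.709, 0.705, -0.001, -0.001]
force: [0.9, 0.4, -1.1]
gripper_width: 0.31
gripper_force: 25.0
```

Run:
```python
from h import *
s=env.observe(); print(s["tool_pos"],s["force"],plan(.5755,-.0455,.087,np.pi/2))
```

```text
[ 0.57513551 -0.04972475  0.15823953] [ 0.88311227  0.41787857 -1.12931417] ([0.42, 0.06, 7.12], [-0.2, -0.01, -0.34])
```

Emit:
{"method": "send_rows", "body": {"series": [[[0, 0, 2.5], [0, 0, -0.3], 0], [[0, 0, 5], [0, 0, -0.3], 0], [[0, 0, 6.5], [0, 0, -0.3], 0], [[0, 0, 6.5], [0, 0, -0.3], 0]]}}

```text
clock: 20.88
tool_pos: [0.5759, -0.0488, 0.0942]
tool_rot: [0.707, 0.707, -0.0, -0.001]
force: [-0.1, 0.7, -0.8]
gripper_width: 0.307
gripper_force: 25.0
```

Emit:
{"method": "send_rows", "body": {"series": [[[0, 0, 0.3], [0, 0, 0], 0], [[0, 0, 0.6], [0, 0, 0], 0], [[0, 0, 0.6], [0, 0, 0], 0]]}}

```text
clock: 21.25
tool_pos: [0.5759, -0.0483, 0.0883]
tool_rot: [0.707, 0.707, -0.0, -0.001]
force: [0.5, -0.1, -0.9]
gripper_width: 0.31
gripper_force: 25.0
```

Emit:
{"method": "send_rows", "body": {"series": [[[0, 0, 0.2], [0, 0, 0], 0], [[0, 0, 0.3], [0, 0, 0], 0], [[0, 0, 0.3], [0, 0, 0], 0]]}}

```text
clock: 21.62
tool_pos: [0.5758, -0.0483, 0.085]
tool_rot: [0.707, 0.707, -0.0, -0.001]
force: [0.4, -0.2, -1.5]
gripper_width: 0.31
gripper_force: 25.0
```

Emit:
{"method": "send_rows", "body": {"series": [[[0, 0, 0.15], [0, 0, 0], 0], [[0, 0, 0.15], [0, 0, 0], 0]]}}

```text
clock: 21.88
tool_pos: [0.5762, -0.0484, 0.0848]
tool_rot: [0.707, 0.707, 0.0, -0.001]
force: [-6.6, 0.6, 20.3]
gripper_width: 0.307
gripper_force: 25.1
```

Emit:
{"method": "send_rows", "body": {"series": [[[0, 0, -0.3], [0, 0, 0], 5], [[0, 0, -0.3], [0, 0, 0], 5], [[0, 0, -0.3], [0, 0, 0], 5], [[0, 0, -5], [0, 0, 0], 5], [[0, 0, -10], [0, 0, 0], 5]]}}

```text
clock: 22.5
tool_pos: [0.5753, -0.0485, 0.1841]
tool_rot: [0.707, 0.707, -0.001, -0.001]
force: [0.9, 0.4, 0.9]
gripper_width: 0.53
gripper_force: 0.0
```

Emit:
{"method": "send_rows", "body": {"series": [[[3, -0.5, -3], [0, 0, 0], 5], [[9, -1.4, -3], [0, 0, 0], 5], [[15, -2.3, -3], [0, 0, 0], 5], [[21, -3.2, -3], [0, 0, 0], 5], [[27, -4.1, -3], [0, 0, 0], 5]]}}

```text
clock: 23.12
tool_pos: [0.5342, 0.2234, 0.2139]
tool_rot: [0.707, 0.707, 0.0, -0.001]
force: [1.3, -0.1, 0.7]
gripper_width: 0.534
gripper_force: 0.0
```

Emit:
{"method": "send_rows", "body": {"series": [[[4.6, -0.8, 0], [0, 0, 0], 5], [[4.6, -0.8, 0], [0, 0, 0], 5]]}}

```text
clock: 23.38
tool_pos: [0.5251, 0.2715, 0.2133]
tool_rot: [0.705, 0.709, -0.0, -0.001]
force: [-0.4, -1.0, 0.2]
gripper_width: 0.53
gripper_force: 0.0
```

Run:
```python
from h import *
s=env.observe(); print(s["tool_pos"],s["tool_rot"])
w,p=grab("wrist","w13"); t,pt=grab("top","t13"); sc,ps=grab("scene","s13")
bw=blobs(mask(w,"blue"),60); bt=blobs(mask(t,"blue",(150,80,450,220)),40); bs=blobs(mask(sc,"blue",(380,150,460,220)),20)
print(bw);print(bt);print(bs)
for b in bw[:3]: print(b[1],plane(p,b[1],.086).round(4))
for n,im,(x,y,c) in (("w",w,(0,0,0)),):
    H["purple"]=(120,150,40,50)
    m=mask(w,"purple",(200,20,450,240)); bb=blobs(m,100); print(bb[:3])
    l=cv2.findContours(m,0,2)[0]; l=max(l,key=cv2.contourArea); print(cv2.minAreaRect(l))
cv2.imwrite("pics/c13.png",cv2.resize(w[20:300,180:480,::-1],None,fx=1.8,fy=1.8,interpolation=2))
```

```text
[0.52513231 0.27153244 0.21328049] [ 7.04724306e-01  7.09480118e-01 -2.87618998e-04 -1.23755677e-03]
[(556, [330.9, 111.6], [318, 98, 27, 28]), (483, [326.2, 188.3], [315, 176, 24, 26]), (347, [270.5, 345.9], [261, 337, 20, 19]), (202, [540.6, 282.1], [531, 275, 20, 15])]
[(107, [222.5, 162.8], [217, 157, 12, 12]), (103, [340.9, 138.5], [336, 133, 11, 12]), (90, [302.7, 187.1], [298, 183, 10, 10])]
[(57, [416.5, 187.3], [412, 184, 10, 8]), (55, [439.4, 173.1], [435, 170, 10, 9])]
[330.9, 111.6] [0.5312 0.3598 0.086 ]
[326.2, 188.3] [0.5266 0.2708 0.086 ]
[270.5, 345.9] [0.45   0.0434 0.086 ]
[(741, [330.2, 113.1], [311, 92, 40, 42])]
((330.5799865722656, 112.44000244140625), (37.387062072753906, 35.86653137207031), 79.69515228271484)
```

View pics/c13.png

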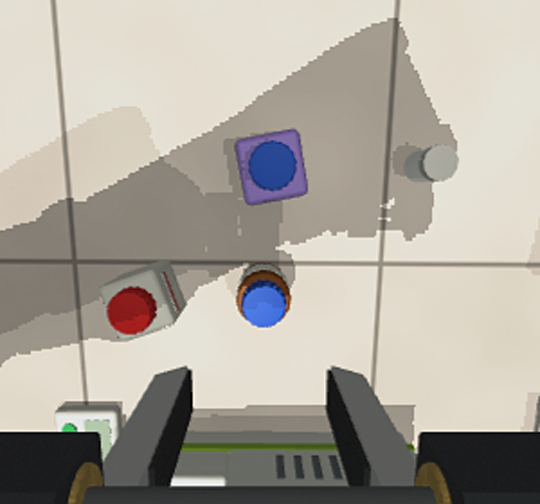

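Purple is at crop (271,165), turned about 10° counter-clockwise. The jar cap is at (264,303), the red-capped diluent at (130,310) and the vial at (439,162).

Emit:
{"method": "send_rows", "body": {"series": [[[-0.2, 0.2, 5], [0, 0, 0], 4.6], [[-0.2, 0.2, 10], [0, 0, 0], 4.6], [[-0.2, 0.2, 13], [0, 0, 0], 4.6], [[-0.2, 0.2, 13], [0, 0, 0], 4.6]]}}

```text
clock: 24.02
tool_pos: [0.5278, 0.2634, 0.0823]
tool_rot: [0.708, 0.707, -0.002, -0.001]
force: [0.8, 0.4, 0.3]
gripper_width: 0.488
gripper_force: 0.0
```

Run:
```python
from h import *
s=env.observe(); pt=imaging.camera_params("top")
w,p=grab("wrist","w14")
b=[b for b in blobs(mask(w,"blue"),60)]; print(b[:3])
for q in b[:2]: print(plane(p,q[1],.084),tri(p,q[1],pt,(222.5,162.8)))
print(s["tool_pos"],plan(.527,.2695,.038,np.pi/2))
```

```text
[(1626, [330.4, 88.8], [309, 65, 44, 49]), (1259, [323.8, 212.0], [305, 191, 39, 42])]
[0.53148526 0.35990341 0.084     ] [ 0.57312074  0.3655279  -0.25513349]
[0.52680537 0.27147844 0.084     ] [0.52697356 0.2680405  0.07298362]
[0.52781664 0.26338162 0.08225988] ([0.53, -0.18, 4.6], [-0.11, 0.0, -0.05])
```

Emit:
{"method": "send_rows", "body": {"series": [[[0.6, -0.1, 0], [0, 0, 0], 4.6], [[0.6, -0.1, 2], [0, 0, 0], 4.6], [[0.6, -0.1, 4.4], [0, 0, 0], 4.6], [[0.6, -0.1, 4.4], [0, 0, 0], 4.6]]}}

```text
clock: 24.58
tool_pos: [0.5272, 0.2718, 0.04]
tool_rot: [0.707, 0.707, -0.0, -0.001]
force: [0.2, 0.1, 0.1]
gripper_width: 0.486
gripper_force: 0.0
```

Emit:
{"method": "send_rows", "body": {"grip_force": 25, "series": [[[0, 0, 0], [0, 0, 0], 0], [[0, 0, 0], [0, 0, 0], 0], [[0, 0, 0], [0, 0, 0], 0], [[0, 0, 0], [0, 0, 0], 0]]}}

```text
clock: 25.08
tool_pos: [0.5281, 0.2722, 0.0412]
tool_rot: [0.707, 0.707, 0.001, -0.001]
force: [-1.0, 0.1, 7.7]
gripper_width: 0.31
gripper_force: 25.0
```

Emit:
{"method": "send_rows", "body": {"series": [[[0, 0, -2], [0, 0, 0], 0], [[0, 0, -7], [0, 0, 0], 0], [[0, 0, -12], [0, 0, 0], 0], [[0, 0, -17], [0, 0, 0], 0], [[-2, 0.4, -17.5], [0, 0, 0], 0]]}}

```text
clock: 25.7
tool_pos: [0.5329, 0.2534, 0.2189]
tool_rot: [0.706, 0.708, 0.003, -0.0]
force: [0.0, 0.1, -2.2]
gripper_width: 0.312
gripper_force: 25.0
```

Emit:
{"method": "send_rows", "body": {"series": [[[-5, 0.9, 0], [0, 0, 0], 0], [[-10, 1.8, 0], [0, 0, 0], 0], [[-15, 2.7, 0], [0, 0, 0], 0], [[-20, 3.6, 0], [0, 0, 0], 0], [[-24.1, 4.4, 0], [0, 0, 0], 0]]}}

```text
clock: 26.32
tool_pos: [0.5754, 0.0076, 0.214]
tool_rot: [0.707, 0.707, -0.001, -0.001]
force: [-0.2, 0.2, -1.4]
gripper_width: 0.309
gripper_force: 25.0
```

Emit:
{"method": "send_rows", "body": {"series": [[[0, 0, 0], [0, 0, 0], 0], [[0, 0, 3], [0, 0, 0], 0], [[0, 0, 5.5], [0, 0, 0], 0], [[0, 0, 5.5], [0, 0, 0], 0]]}}

```text
clock: 26.82
tool_pos: [0.5742, 0.0109, 0.1578]
tool_rot: [0.707, 0.708, -0.002, -0.002]
force: [-1.2, -0.5, -0.9]
gripper_width: 0.315
gripper_force: 25.0
```

Run:
```python
from h import *
s=env.observe(); print(s["tool_pos"],s["force"],s["gripper_width"],plan(.5757,.011,.092,np.pi/2))
t,pt=grab("top","t15"); print(blobs(mask(t,"blue",(150,80,450,220)),40))
```

```text
[0.57417709 0.01085803 0.15776134] [-1.21688294 -0.5325794  -0.88591275] 0.3151528595171952 ([0.01, 0.18, 6.58], [-0.28, -0.02, 0.08])
[(110, [187.7, 161.4], [182, 156, 13, 12])]
```

Emit:
{"method": "send_rows", "body": {"series": [[[0, 0.15, 2], [0, 0, 0], 0], [[0, 0.15, 4.5], [0, 0, 0], 0], [[0, 0.15, 6.6], [0, 0, 0], 0], [[0, 0.15, 6.6], [0, 0, 0], 0]]}}

```text
clock: 27.38
tool_pos: [0.5769, 0.0109, 0.0935]
tool_rot: [0.707, 0.708, -0.001, -0.001]
force: [0.3, 0.0, -0.8]
gripper_width: 0.309
gripper_force: 25.0
```

Emit:
{"method": "send_rows", "body": {"series": [[[0, 0, 0.3], [0, 0, 0], 0], [[0, 0, 0.45], [0, 0, 0], 0], [[0, 0, 0.45], [0, 0, 0], 0]]}}

```text
clock: 27.75
tool_pos: [0.5775, 0.0107, 0.0896]
tool_rot: [0.707, 0.707, 0.0, -0.001]
force: [-0.4, -0.3, -1.3]
gripper_width: 0.311
gripper_force: 25.0
```

Emit:
{"method": "send_rows", "body": {"series": [[[0, 0, 0.15], [0, 0, 0], 0], [[0, 0, 0.15], [0, 0, 0], 0]]}}

```text
clock: 28.0
tool_pos: [0.5773, 0.0107, 0.0876]
tool_rot: [0.707, 0.707, -0.0, -0.001]
force: [1.1, -0.1, -1.0]
gripper_width: 0.311
gripper_force: 25.0
```

Emit:
{"method": "send_rows", "body": {"series": [[[0, 0, 0.15], [0, 0, 0], 0], [[0, 0, 0.25], [0, 0, 0], 0], [[0, 0, 0.25], [0, 0, 0], 0]]}}

```text
clock: 28.38
tool_pos: [0.5777, 0.0107, 0.0862]
tool_rot: [0.707, 0.707, 0.0, -0.001]
force: [-6.2, -0.2, 17.2]
gripper_width: 0.312
gripper_force: 25.0
```

Emit:
{"method": "send_rows", "body": {"series": [[[0, 0, -0.2], [0, 0, 0], 4.6], [[0, 0, -0.2], [0, 0, 0], 4.6], [[0, 0, -0.2], [0, 0, 0], 4.6], [[0, 0, -5], [0, 0, 0], 4.6], [[0, 0, -10], [0, 0, 0], 4.6]]}}

```text
clock: 29.0
tool_pos: [0.5768, 0.0105, 0.1858]
tool_rot: [0.707, 0.707, -0.001, -0.001]
force: [0.2, -0.0, 1.1]
gripper_width: 0.491
gripper_force: 0.0
```

Emit:
{"method": "send_rows", "body": {"series": [[[3, -0.4, -3], [0, 0, 0], 4.6], [[9, -1.2, -3], [0, 0, 0], 4.6], [[15, -2, -3], [0, 0, 0], 4.6], [[21, -2.7, -3], [0, 0, 0], 4.6], [[27, -3.5, -3], [0, 0, 0], 4.6]]}}

```text
clock: 29.62
tool_pos: [0.5417, 0.2824, 0.2154]
tool_rot: [0.707, 0.707, -0.0, -0.001]
force: [1.0, -0.1, -0.3]
gripper_width: 0.489
gripper_force: 0.0
```

Emit:
{"method": "send_rows", "body": {"series": [[[5, -0.6, 0], [0, 0, 0], 4.6], [[7.9, -1, 0], [0, 0, 0], 4.6], [[7.9, -1, 0], [0, 0, 0], 4.6]]}}

```text
clock: 30.0
tool_pos: [0.5309, 0.3621, 0.2147]
tool_rot: [0.705, 0.709, -0.0, -0.001]
force: [0.3, -0.4, 0.3]
gripper_width: 0.491
gripper_force: 0.0
```

Run:
```python
from h import *
s=env.observe(); pt=imaging.camera_params("top")
w,p=grab("wrist","w16")
b=[b for b in blobs(mask(w,"blue",(200,60,450,290)),60)]; print(b[:3])
for q in b[:2]: print(plane(p,q[1],.088),tri(p,q[1],pt,(187.7,161.4)))
H["purple"]=(120,150,40,50); m=mask(w,"purple",(200,60,450,290)); m|=mask(w,"blue",(200,60,450,290)); l=max(cv2.findContours(m,0,2)[0],key=cv2.contourArea); print(cv2.minAreaRect(l))
print(s["tool_pos"],plan(.5317,.36,.0425,np.pi/2+np.deg2rad(10.3)))
```

```text
[(503, [325.4, 188.0], [313, 175, 25, 27])]
[0.53136474 0.36179602 0.088     ] [0.53184613 0.3597006  0.07887078]
((324.7886962890625, 182.5395965576172), (38.08629608154297, 33.66337203979492), 79.3803482055664)
[0.5308797  0.36211382 0.21473077] ([-0.02, 0.04, 17.24], [-0.1, -0.03, -10.16])
```

Emit:
{"method": "send_rows", "body": {"series": [[[0, 0, 4], [0, 0, -6], 4.6], [[0, 0, 8], [0, 0, -10.2], 4.6], [[0, 0, 12], [0, 0, -10.2], 4.6], [[0, 0, 12.5], [0, 0, -10.2], 4.6], [[0, 0, 12.5], [0, 0, -10.2], 4.6]]}}

```text
clock: 30.68
tool_pos: [0.5327, 0.3591, 0.0915]
tool_rot: [0.642, 0.767, 0.0, -0.001]
force: [-0.2, 1.3, 0.7]
gripper_width: 0.492
gripper_force: 0.0
```

Run:
```python
from h import *
s=env.observe(); print(s["tool_pos"],plan(.5317,.36,.0425,np.pi/2+np.deg2rad(10.3)))
```

```text
[0.53270192 0.35910525 0.09152111] ([0.1, -0.08, 4.9], [-0.02, -0.06, -0.11])
```

Emit:
{"method": "send_rows", "body": {"series": [[[0.1, -0.1, 2.5], [0, 0, 0], 4.6], [[0.1, -0.1, 4.9], [0, 0, 0], 4.6], [[0.1, -0.1, 4.9], [0, 0, 0], 4.6]]}}

```text
clock: 31.05
tool_pos: [0.5309, 0.3602, 0.0419]
tool_rot: [0.641, 0.767, -0.0, -0.001]
force: [0.2, 0.1, 0.5]
gripper_width: 0.49
gripper_force: 0.0
```

Emit:
{"method": "send_rows", "body": {"grip_force": 25, "series": [[[0, 0, 0], [0, 0, 0], 0], [[0, 0, 0], [0, 0, 0], 0], [[0, 0, 0], [0, 0, 0], 0], [[0, 0, 0], [0, 0, 0], 0]]}}

```text
clock: 31.55
tool_pos: [0.5318, 0.3611, 0.043]
tool_rot: [0.641, 0.767, 0.001, -0.0]
force: [1.6, 0.5, 9.0]
gripper_width: 0.311
gripper_force: 25.0
```

Emit:
{"method": "send_rows", "body": {"series": [[[0, 0, -2], [0, 0, 0], 0], [[0, 0, -7], [0, 0, 0], 0], [[0, 0, -12], [0, 0, 0], 0], [[0, 0, -17], [0, 0, 5], 0], [[0, 0, -17.3], [0, 0, 10.2], 0]]}}

```text
clock: 32.17
tool_pos: [0.5325, 0.3613, 0.2203]
tool_rot: [0.708, 0.706, 0.003, -0.001]
force: [-0.1, 0.7, -2.4]
gripper_width: 0.314
gripper_force: 25.0
```

Run:
```python
from h import *
s=env.observe(); print(s["tool_pos"],plan(.5757,.067,.217,np.pi/2))
```

```text
[0.53250133 0.36130651 0.22027932] ([-29.42, 4.39, 0.18], [0.23, -0.32, -0.13])
```

Emit:
{"method": "send_rows", "body": {"series": [[[-5, 0.7, 0], [0, 0, 0], 0], [[-10, 1.5, 0], [0, 0, 0], 0], [[-15, 2.2, 0], [0, 0, 0], 0], [[-20, 3, 0], [0, 0, 0], 0], [[-25, 3.7, 0], [0, 0, 0], 0]]}}

```text
clock: 32.8
tool_pos: [0.5682, 0.1087, 0.2157]
tool_rot: [0.707, 0.707, 0.001, -0.001]
force: [0.3, -0.7, -1.7]
gripper_width: 0.312
gripper_force: 25.0
```

Emit:
{"method": "send_rows", "body": {"series": [[[-4.4, 0.7, 0], [0, 0, 0], 0], [[-4.4, 0.7, 0], [0, 0, 0], 0], [[-4.4, 0.7, 3], [0, 0, 0], 0], [[-4.4, 0.7, 5], [0, 0, 0], 0], [[-4.4, 0.7, 5], [0, 0, 0], 0]]}}

```text
clock: 33.42
tool_pos: [0.5742, 0.0672, 0.1638]
tool_rot: [0.706, 0.708, -0.001, -0.001]
force: [0.5, 0.6, -1.0]
gripper_width: 0.311
gripper_force: 25.0
```

Run:
```python
from h import *
s=env.observe(); print(s["tool_pos"],s["tool_rot"],s["gripper_width"],plan(.5757,.067,.096,np.pi/2))
w,p=grab("wrist","w17")
H["purple"]=(120,150,40,40); m=mask(w,"purple",(240,100,420,260)); l=max(cv2.findContours(m,0,2)[0],key=cv2.contourArea); print(cv2.minAreaRect(l), proj(p,s["tool_pos"]))
# upper (far) edge slope of the shoulder
ys,xs=np.nonzero(m); cols=[c for c in range(xs.min()+6,xs.max()-5)]; top=[ys[xs==c].min() for c in cols if (xs==c).any()]; print(np.rad2deg(np.arctan(np.polyfit(cols,top,1)[0])),xs.min(),xs.max())
```

```text
[0.57422086 0.0672454  0.16384607] [ 0.70642131  0.70778987 -0.0007934  -0.00134367] 0.31079391593912326 ([-0.03, 0.17, 6.78], [-0.17, -0.04, 0.11])
((323.5, 206.0), (42.0, 61.0), 90.0) [325.13500946 221.31676044]
-1.4578731998303445 293 354
```

Emit:
{"method": "send_rows", "body": {"series": [[[0, 0.15, 2.5], [0, 0, 0], 0], [[0, 0.15, 5], [0, 0, 0], 0], [[0, 0.15, 6.7], [0, 0, 0], 0], [[0, 0.15, 6.7], [0, 0, 0], 0]]}}

```text
clock: 33.98
tool_pos: [0.5763, 0.0666, 0.097]
tool_rot: [0.707, 0.708, -0.0, -0.001]
force: [0.0, 0.0, -0.8]
gripper_width: 0.31
gripper_force: 25.0
```

Emit:
{"method": "send_rows", "body": {"series": [[[0, 0, 0.3], [0, 0, 0], 0], [[0, 0, 0.6], [0, 0, 0], 0], [[0, 0, 0.6], [0, 0, 0], 0]]}}

```text
clock: 34.35
tool_pos: [0.5767, 0.0665, 0.0914]
tool_rot: [0.707, 0.707, 0.0, -0.001]
force: [0.3, -0.3, -0.5]
gripper_width: 0.309
gripper_force: 25.0
```

Emit:
{"method": "send_rows", "body": {"series": [[[0, 0, 0.15], [0, 0, 0], 0], [[0, 0, 0.25], [0, 0, 0], 0], [[0, 0, 0.25], [0, 0, 0], 0]]}}

```text
clock: 34.72
tool_pos: [0.5765, 0.0665, 0.0886]
tool_rot: [0.707, 0.707, -0.0, -0.001]
force: [0.2, -0.2, -1.6]
gripper_width: 0.314
gripper_force: 25.0
```

Emit:
{"method": "send_rows", "body": {"series": [[[0, 0, 0.15], [0, 0, 0], 0], [[0, 0, 0.15], [0, 0, 0], 0], [[0, 0, 0.1], [0, 0, 0], 4.6], [[0, 0, 0.1], [0, 0, 0], 4.6], [[0, 0, 0.1], [0, 0, 0], 4.6]]}}

```text
clock: 35.35
tool_pos: [0.5765, 0.0665, 0.0876]
tool_rot: [0.707, 0.707, -0.0, -0.001]
force: [-0.7, -0.5, 0.4]
gripper_width: 0.487
gripper_force: 0.0
```

Emit:
{"method": "send_rows", "body": {"series": [[[0, 0, -4], [0, 0, 0], 5], [[0, 0, -9], [0, 0, 0], 5], [[0, 0, -14], [0, 0, 0], 5], [[-4, -1, -14], [0, 0, 0], 5], [[-10, -2.3, -14], [0, 0, 0], 5]]}}

```text
clock: 35.98
tool_pos: [0.5539, -0.0333, 0.228]
tool_rot: [0.706, 0.709, 0.0, -0.001]
force: [0.6, -1.2, -0.4]
gripper_width: 0.532
gripper_force: 0.0
```

Emit:
{"method": "send_rows", "body": {"series": [[[-6, -1.4, 0], [0, 0, 0], 5], [[-12, -2.8, 0], [0, 0, 0], 5], [[-18, -4.2, 0], [0, 0, 0], 5], [[-24, -5.6, 0], [0, 0, 0], 5], [[-29.7, -6.9, 0], [0, 0, 0], 5]]}}

```text
clock: 36.6
tool_pos: [0.4843, -0.3327, 0.2276]
tool_rot: [0.707, 0.707, 0.0, -0.001]
force: [1.4, -0.2, -0.8]
gripper_width: 0.532
gripper_force: 0.0
```

Emit:
{"method": "send_rows", "body": {"series": [[[0, 0, 0], [0, 0, 0], 5], [[0, 0, 0], [0, 0, 0], 5]]}}

```text
clock: 36.85
tool_pos: [0.4851, -0.3304, 0.2272]
tool_rot: [0.707, 0.707, -0.0, -0.001]
force: [0.2, 1.2, -0.2]
gripper_width: 0.531
gripper_force: 0.0
```

Run:
```python
from h import *
s=env.observe(); print(s["tool_pos"],plan(.4848,-.33,.022,np.pi/2))
w,p=grab("wrist","w18"); t,pt=grab("top","t18"); sc,ps=grab("scene","s18")
bt=blobs(mask(t,"blue",(170,100,450,180)),30); bs=blobs(mask(sc,"blue",(300,160,420,270)),15); print(bt); print(bs)
for a in bt:
  for b in bs:
    X=tri(pt,a[1],ps,b[1]); e=np.linalg.norm(proj(pt,X)-a[1])
    if e<2: print(X.round(4),round(float(e),2))
print([(b,plane(p,b[1],.071).round(4)) for b in blobs(mask(w,"lime",(280,60,380,250)),100)], [(b,plane(pt,b[1],.071).round(4)) for b in blobs(mask(t,"lime",(380,150,520,200)),20)])
cv2.imwrite("pics/c18.png",np.hstack([cv2.resize(sc[140:300,250:450,::-1],(400,320)),cv2.resize(t[90:220,250:390,::-1],(345,320))]))
```

```text
[ 0.48512287 -0.3303557   0.22718069] ([0.01, -0.0, 20.52], [-0.08, -0.07, 0.04])
[(112, [319.0, 138.1], [314, 132, 11, 13]), (109, [296.2, 138.2], [291, 132, 12, 13]), (103, [340.9, 138.5], [336, 133, 11, 12])]
[(106, [362.6, 233.2], [357, 228, 13, 13]), (106, [345.7, 243.1], [341, 238, 11, 13]), (91, [379.6, 220.5], [374, 216, 12, 12]), (72, [344.5, 203.9], [339, 199, 12, 11])]
[0.5767 0.007  0.1221] 0.17
[0.5768 0.066  0.1282] 0.41
[ 0.5741 -0.049   0.124 ] 0.38
[((636, [324.2, 178.6], [319, 146, 11, 68]), array([ 0.4842, -0.3243,  0.071 ]))] [((151, [444.6, 173.7], [428, 171, 33, 6]), array([ 0.4832, -0.3273,  0.071 ]))]
```

View pics/c18.png

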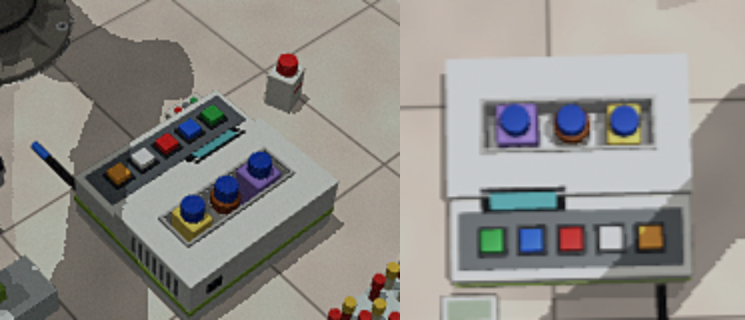

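All three caps stand upright in the well: purple, jar and yellow at right-half (515,122), (571,122) and (624,122), with cap heights of about .122–.128. Next I fetch the hood.

Emit:
{"method": "send_rows", "body": {"series": [[[0, 0, 6], [0, 0, 0], 5], [[0, 0, 12], [0, 0, 0], 5], [[0, 0, 17], [0, 0, 0], 5], [[0, 0, 20.2], [0, 0, 0], 5], [[0, 0, 20.5], [0, 0, 0], 5]]}}

```text
clock: 37.62
tool_pos: [0.4841, -0.3289, 0.0207]
tool_rot: [0.706, 0.708, -0.001, -0.002]
force: [-0.1, -0.8, 1.9]
gripper_width: 0.532
gripper_force: 0.0
```

Emit:
{"method": "send_rows", "body": {"grip_force": 40, "series": [[[0, 0, 0], [0, 0, 0], 5], [[0, 0, 0], [0, 0, 0], 0], [[0, 0, 0], [0, 0, 0], 0], [[0, 0, 0], [0, 0, 0], 0], [[0, 0, 0], [0, 0, 0], 0]]}}

```text
clock: 38.25
tool_pos: [0.485, -0.3306, 0.0227]
tool_rot: [0.707, 0.707, 0.0, -0.001]
force: [-0.2, -0.2, -2.2]
gripper_width: 0.147
gripper_force: 38.6
```

Emit:
{"method": "send_rows", "body": {"series": [[[0, 0, 0], [0, 0, 0], 0], [[0, 0, -4], [0, 0, 0], 0], [[0, 0, -9], [0, 0, 0], 0], [[0, 0, -14], [0, 0, 0], 0], [[0, 0, -19], [0, 0, 0], 0]]}}

```text
clock: 38.88
tool_pos: [0.4846, -0.3305, 0.2138]
tool_rot: [0.707, 0.707, -0.0, -0.001]
force: [0.9, 0.4, -2.3]
gripper_width: 0.147
gripper_force: 40.0
```

Emit:
{"method": "send_rows", "body": {"series": [[[0, 0, -3], [0, 0, 0], 0], [[0, 0, -6], [0, 0, 0], 0], [[0, 0, -6], [0, 0, 0], 0]]}}

```text
clock: 39.25
tool_pos: [0.4858, -0.3313, 0.274]
tool_rot: [0.707, 0.707, 0.001, 0.001]
force: [-0.5, 0.2, -3.6]
gripper_width: 0.145
gripper_force: 40.0
```

Run:
```python
from h import *
s=env.observe(); print(s["tool_pos"],s["tool_rot"],s["gripper_width"]*94,s["force"],plan(.5758,.0091,.27,np.pi/2))
```

```text
[ 0.48577422 -0.33126792  0.27404801] [7.06788360e-01 7.07424599e-01 5.29593749e-04 6.08639902e-04] 13.599571819268935 [-0.54646543  0.21949673 -3.60962715] ([34.03, 9.03, 0.42], [0.09, 0.01, 0.05])
```

Emit:
{"method": "send_rows", "body": {"series": [[[5, 1.3, 0], [0, 0, 0], 0], [[10, 2.6, 0], [0, 0, 0], 0], [[15, 4, 0], [0, 0, 0], 0], [[20, 5.3, 0], [0, 0, 0], 0], [[25, 6.6, 0], [0, 0, 0], 0]]}}

```text
clock: 39.88
tool_pos: [0.5504, -0.079, 0.2711]
tool_rot: [0.707, 0.707, -0.001, -0.001]
force: [1.7, -0.7, -2.7]
gripper_width: 0.148
gripper_force: 40.0
```

Emit:
{"method": "send_rows", "body": {"series": [[[5, 1.3, 0], [0, 0, 0], 0], [[9, 2.4, 0], [0, 0, 0], 0], [[9, 2.4, 0], [0, 0, 0], 0], [[9, 2.4, 0], [0, 0, 0], 0]]}}

```text
clock: 40.38
tool_pos: [0.5742, 0.0086, 0.2714]
tool_rot: [0.707, 0.707, -0.001, -0.001]
force: [0.6, 0.5, -3.7]
gripper_width: 0.145
gripper_force: 40.0
```

Emit:
{"method": "send_rows", "body": {"series": [[[0, 0, 4], [0, 0, 0], 0], [[0, 0, 8], [0, 0, 0], 0], [[0, 0, 11], [0, 0, 0], 0], [[0, 0, 12.3], [0, 0, 0], 0], [[0, 0, 12.3], [0, 0, 0], 0]]}}

```text
clock: 41.0
tool_pos: [0.5743, 0.0086, 0.1493]
tool_rot: [0.707, 0.707, -0.001, -0.001]
force: [0.8, -0.2, -2.7]
gripper_width: 0.144
gripper_force: 40.0
```

Run:
```python
from h import *
s=env.observe(); print(s["tool_pos"],s["tool_rot"],s["force"],plan(.5758,.0091,.1222,np.pi/2+.002))
```

```text
[0.57432028 0.00855298 0.1493454 ] [ 7.07194538e-01  7.07018150e-01 -5.94213467e-04 -9.31038745e-04] [ 0.84143389 -0.19591118 -2.65106545] ([0.05, 0.15, 2.71], [-0.12, -0.03, -0.13])
```

Emit:
{"method": "send_rows", "body": {"series": [[[0.05, 0.15, 0.5], [-0.1, 0, -0.1], 0], [[0.05, 0.15, 1.2], [-0.1, 0, -0.1], 0], [[0.05, 0.15, 1.8], [-0.1, 0, -0.1], 0], [[0.05, 0.15, 2.2], [-0.1, 0, -0.1], 0], [[0.05, 0.15, 2.2], [-0.1, 0, -0.1], 0]]}}

```text
clock: 41.62
tool_pos: [0.576, 0.0099, 0.1273]
tool_rot: [0.706, 0.708, 0.0, -0.0]
force: [-0.1, 0.2, -3.0]
gripper_width: 0.145
gripper_force: 40.0
```

Emit:
{"method": "send_rows", "body": {"series": [[[0, 0, 0.3], [0, 0, 0], 0], [[0, 0, 0.5], [0, 0, 0], 0], [[0, 0, 0.5], [0, 0, 0], 0]]}}

```text
clock: 42.0
tool_pos: [0.5763, 0.0099, 0.1227]
tool_rot: [0.706, 0.708, 0.001, -0.0]
force: [0.4, -0.1, -2.3]
gripper_width: 0.148
gripper_force: 40.0
```

Emit:
{"method": "send_rows", "body": {"series": [[[0, 0, 0.1], [0, 0, 0], 0], [[0, 0, 0.1], [0, 0, 0], 0], [[0, 0, 0.1], [0, 0, 0], 4], [[0, 0, 0.1], [0, 0, 0], 4], [[0, 0, 0.1], [0, 0, 0], 4]]}}

```text
clock: 42.62
tool_pos: [0.5761, 0.01, 0.1215]
tool_rot: [0.706, 0.708, 0.0, -0.0]
force: [-0.2, 1.0, -0.0]
gripper_width: 0.41
gripper_force: 0.0
```

Emit:
{"method": "send_rows", "body": {"series": [[[0, 0, -1], [0, 0, 0], 4], [[0, 0, -4], [0, 0, 0], 4], [[0, 0, -8], [0, 0, 0], 4], [[0, 0, -12], [0, 0, 0], 4], [[0, 0, -12], [0, 0, 0], 4]]}}

```text
clock: 43.25
tool_pos: [0.5778, 0.0098, 0.2452]
tool_rot: [0.706, 0.708, 0.003, 0.001]
force: [1.5, 0.2, -0.5]
gripper_width: 0.431
gripper_force: 0.0
```

Run:
```python
from h import *
print(plan(.454,.052,.1,np.pi/2))
w,p=grab("wrist","w19"); t,pt=grab("top","t19"); s,ps=grab("scene")
a=blobs(mask(t,"lime",(280,120,350,150)))[0]; b=blobs(mask(s,"lime",(340,205,390,240)))[0]
print(a,b,tri(pt,a[1],ps,b[1]))
print("first: 316.6,134.1 / 365,220.6 -> .576 .0122 .1676")
b=blobs(mask(w,"lime",(280,60,380,260)),100)[0]; print(b,plane(p,b[1],.171))
for z,n in ((.102,"blue"),(.102,"green"),(.102,"red"),(.102,"amber")):
  H["amber"]=(18,32,130,110); H["green"]=(48,80,90,40)
  q=blobs(mask(w,n,(180,60,300,270)),60); print(n,[(i[0],i[1],plane(p,i[1],z).round(4).tolist()) for i in q[:2]])
```

```text
([4.22, -12.45, 14.46], [0.34, -0.12, 0.14])Traceback (most recent call last):
  File "<stdin>", line 4, in <module>
IndexError: list index out of range
```

Emit:
{"method": "send_rows", "body": {"series": [[[1.5, -4, 0], [0.3, 0, 0], 0], [[3, -8, 0], [0.3, 0, 0], 0], [[4.2, -12.3, 0], [0.3, 0, 0], 0], [[4.2, -12.3, 0], [0.3, 0, 0], 0], [[4.2, -12.3, 0], [0.3, 0, 0], 0]]}}

```text
clock: 44.02
tool_pos: [0.4531, 0.0514, 0.2412]
tool_rot: [0.706, 0.708, -0.002, -0.002]
force: [1.3, 0.5, 1.0]
gripper_width: -0.001
gripper_force: 0.0
```

Run:
```python
from h import *
print(env.observe()["tool_pos"],plan(.454,.052,.08,np.pi/2))
w,p=grab("wrist","w20"); t,pt=grab("top","t20"); s,ps=grab("scene","s20")
a=blobs(mask(t,"lime",(280,120,350,150))); b=blobs(mask(s,"lime",(340,205,390,240)))
print(a,b, a and b and tri(pt,a[0][1],ps,b[0][1]))
H["amber"]=(18,32,130,110); H["green"]=(48,80,90,40)
for n in ("blue","green","red"):
  q=blobs(mask(w,n,(200,0,400,270)),60); print(n,[(i[0],i[1],plane(p,i[1],.102).round(4).tolist()) for i in q[:2]])
```

```text
[0.45311585 0.05141421 0.24123923] ([0.05, 0.17, 16.12], [-0.28, -0.04, 0.16])
[(43, [330.4, 134.0], [326, 132, 9, 6])] [(138, [365.2, 220.4], [352, 211, 28, 20])] [ 0.58066932 -0.00933613  0.18663022]
blue [(360, [325.0, 184.0], [0.4528, 0.0535, 0.102]), (142, [226.8, 257.0], [0.3215, -0.0465, 0.102])]
green [(400, [324.7, 150.5], [0.4523, 0.0949, 0.102])]
red [(371, [310.6, 7.4], [0.4365, 0.248, 0.102]), (321, [324.8, 215.3], [0.4526, 0.0125, 0.102])]
```

Scene handle blob matches its original position, so the hood is reseated. Next, press blue.

Emit:
{"method": "send_rows", "body": {"series": [[[0.1, 0.1, 5], [-0.2, 0, 0], 0], [[0.1, 0.1, 10], [-0.2, 0, 0], 0], [[0.1, 0.1, 15], [-0.2, 0, 0], 0], [[0.1, 0.1, 16.3], [-0.2, 0, 0], 0], [[0.1, 0.1, 16.3], [-0.2, 0, 0], 0]]}}

```text
clock: 44.8
tool_pos: [0.4535, 0.0524, 0.0787]
tool_rot: [0.706, 0.708, -0.001, -0.001]
force: [0.3, 0.2, 0.8]
gripper_width: 0.011
gripper_force: 0.0
```

Emit:
{"method": "send_rows", "body": {"series": [[[0, 0, 0.6], [0, 0, 0], 0], [[0, 0, 1.1], [0, 0, 0], 0], [[0, 0, 1.3], [0, 0, 0], 0], [[0, 0, 1.3], [0, 0, 0], 0]]}}

```text
clock: 45.3
tool_pos: [0.4539, 0.0529, 0.066]
tool_rot: [0.706, 0.708, 0.001, -0.0]
force: [2.9, 0.8, 3.4]
gripper_width: 0.003
gripper_force: 1.8
```

Just short of the stop, so I'll add a little, then lift and go to white (y −0.031).

Emit:
{"method": "send_rows", "body": {"series": [[[0, 0, 0.1], [0, 0, 0], 0], [[0, 0, 0.15], [0, 0, 0], 0], [[0, 0, 0.15], [0, 0, 0], 0]]}}

```text
clock: 45.68
tool_pos: [0.454, 0.0529, 0.0653]
tool_rot: [0.706, 0.708, 0.001, -0.0]
force: [-5.3, -0.1, 28.5]
gripper_width: 0.005
gripper_force: 13.7
```

Emit:
{"method": "send_rows", "body": {"series": [[[0, 0, -3], [0, 0, 0], 0], [[0, 0, -6], [0, 0, 0], 0], [[-4, 0, -6], [0, 0, 0], 0], [[-8.4, 0, -6], [0, 0, 0], 0], [[-8.4, 0, -6], [0, 0, 0], 0]]}}

```text
clock: 46.3
tool_pos: [0.4527, -0.0341, 0.124]
tool_rot: [0.708, 0.707, -0.0, -0.001]
force: [-0.3, -0.3, 0.3]
gripper_width: 0.004
gripper_force: 0.0
```

Run:
```python
from h import *
print(env.observe()["force"],env.observe()["tool_pos"],plan(.4535,-.031,.066,np.pi/2))
w,p=grab("wrist","w21"); H["amber"]=(18,32,130,110)
for n in ("blue","red","amber"):
  q=blobs(mask(w,n,(200,0,400,270)),60); print(n,[(i[0],i[1],plane(p,i[1],.102).round(4).tolist()) for i in q[:2]])
```

```text
[-0.31965156 -0.25871574  0.34770537] [ 0.45272446 -0.03411716  0.12401368] ([0.31, 0.09, 5.8], [-0.1, -0.03, -0.09])
blue [(984, [325.0, 106.4], [0.4527, 0.0525, 0.102])]
red [(837, [325.0, 160.0], [0.4527, 0.011, 0.102]), (113, [234.0, 50.5], [0.3851, 0.0923, 0.102])]
amber []
```

Emit:
{"method": "send_rows", "body": {"series": [[[0.3, 0.1, 0], [0, 0, 0], 0], [[0.3, 0.1, 3], [0, 0, 0], 0], [[0.3, 0.1, 5], [0, 0, 0], 0], [[0.3, 0.1, 5.8], [0, 0, 0], 0], [[0.3, 0.1, 5.8], [0, 0, 0], 0]]}}

```text
clock: 46.98
tool_pos: [0.4541, -0.0272, 0.0661]
tool_rot: [0.706, 0.708, -0.0, -0.001]
force: [-2.4, 1.4, 4.1]
gripper_width: 0.005
gripper_force: 1.8
```

Emit:
{"method": "send_rows", "body": {"series": [[[0, 0, 0.1], [0, 0, 0], 0], [[0, 0, 0.15], [0, 0, 0], 0], [[0, 0, 0.15], [0, 0, 0], 0]]}}

```text
clock: 47.35
tool_pos: [0.4544, -0.0273, 0.0655]
tool_rot: [0.706, 0.708, 0.0, -0.001]
force: [-7.3, 1.2, 20.8]
gripper_width: 0.005
gripper_force: 10.5
```

Emit:
{"method": "send_rows", "body": {"series": [[[0, 0, -3], [0, 0, 0], 0], [[0, 0, -6], [0, 0, 0], 0], [[6, 0, -6], [0, 0, 0], 0], [[12.1, 0, -6], [0, 0, 0], 0], [[12.1, 0, -6], [0, 0, 0], 0]]}}

```text
clock: 47.98
tool_pos: [0.454, 0.0976, 0.1251]
tool_rot: [0.704, 0.711, 0.0, -0.001]
force: [0.1, -0.8, -0.4]
gripper_width: 0.005
gripper_force: 0.0
```

Emit:
{"method": "send_rows", "body": {"series": [[[0, 0, 0], [0, 0, 0], 0], [[0, 0, 0], [0, 0, 0], 0]]}}

```text
clock: 48.22
tool_pos: [0.4542, 0.0917, 0.1247]
tool_rot: [0.707, 0.708, -0.0, -0.001]
force: [-0.0, 0.1, -0.6]
gripper_width: 0.003
gripper_force: 0.0
```

Run:
```python
from h import *
s=env.observe(); print(s["force"],s["tool_pos"],plan(.4535,.0945,.066,np.pi/2))
w,p=grab("wrist","w22")
t,pt=grab("top"); sc,ps=grab("scene"); print(blobs(mask(t,"lime",(280,120,350,150))),blobs(mask(sc,"lime",(340,205,390,240))))
```

```text
[-0.02438351  0.12017413 -0.56317184] [0.45419082 0.09172569 0.1247175 ] ([0.27, -0.06, 5.87], [-0.07, -0.04, 0.07])
[(190, [316.6, 134.4], [299, 132, 36, 6])] [(137, [365.3, 220.3], [352, 211, 28, 20])]
```

Hood handle is at its original pixels in both views. Next, press green.

Emit:
{"method": "send_rows", "body": {"series": [[[0.25, 0, 0], [0, 0, 0], 0], [[0.25, 0, 3], [0, 0, 0], 0], [[0.25, 0, 5], [0, 0, 0], 0], [[0.25, 0, 5.9], [0, 0, 0], 0], [[0.25, 0, 5.9], [0, 0, 0], 0]]}}

```text
clock: 49.0
tool_pos: [0.4536, 0.095, 0.0659]
tool_rot: [0.706, 0.708, -0.001, -0.001]
force: [-3.9, -0.8, 5.2]
gripper_width: 0.006
gripper_force: 2.9
```

Emit:
{"method": "send_rows", "body": {"series": [[[0, 0, 0.1], [0, 0, 0], 0], [[0, 0, 0.15], [0, 0, 0], 0], [[0, 0, 0.15], [0, 0, 0], 0]]}}

```text
clock: 49.38
tool_pos: [0.4538, 0.0951, 0.0653]
tool_rot: [0.706, 0.708, -0.0, -0.001]
force: [-11.5, -3.2, 28.6]
gripper_width: 0.006
gripper_force: 14.2
```

Emit:
{"method": "send_rows", "body": {"series": [[[0, 0, -4], [0, 0, 0], 0], [[0, 0, -9], [0, 0, 0], 0], [[0, 0, -14], [0, 0, 0], 0], [[0, 0, -18], [0, 0, 0], 0], [[0, 0, -18], [0, 0, 0], 0]]}}

```text
clock: 50.0
tool_pos: [0.4559, 0.0955, 0.2473]
tool_rot: [0.706, 0.708, 0.003, 0.0]
force: [1.3, 0.5, -0.5]
gripper_width: 0.004
gripper_force: 0.0
```

Emit:
{"method": "send_rows", "body": {"series": [[[0, 0, 0], [0, 0, 0], 0], [[0, 0, 0], [0, 0, 0], 0], [[0, 0, 0], [0, 0, 0], 0]]}}

```text
clock: 50.38
tool_pos: [0.4539, 0.0948, 0.2433]
tool_rot: [0.706, 0.708, -0.001, -0.001]
force: [0.0, 0.2, 0.7]
gripper_width: 0.004
gripper_force: 0.0
```

Run:
```python
from h import *
t,pt=grab("top"); sc,ps=grab("scene"); print(blobs(mask(t,"lime",(280,120,350,150))),blobs(mask(sc,"lime",(340,205,390,240))),env.observe()["force"])
print(env.job_done())
```

```text
[(187, [316.6, 134.4], [299, 132, 36, 6])] [(139, [365.1, 220.4], [352, 211, 28, 20])] [-0.3652909   0.22592156 -0.39971941]
the job is handed in; nothing more can be done
None
```

I handed the job in at about 50 s with every step carried out: yellow, jar and purple stand in the well under the reseated hood, and amber then blue, white and green were pressed in order with red untouched; the verdict was not shown to me.

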